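# Fetch the whetstone from behind the containers

## Task

The whetstone lies at the back of the low wooden tray, behind three containers, and I need it on my sharpening board. Stand all three containers in the red side tray, then lay the whetstone on the board, centred between its two stops, lengthwise and the same side up, and then put each container back exactly where it stood before. Keep the containers upright, set everything down without dropping it, and do not disturb the small dressing stone, the mug or the bentwood box.

Things in the scene. Friction and masses are not known exactly. Their poses are not given: they have to be found in the camera images.
- shelf_tray: Low brown wooden tray, fixed to the bench, 186 mm (its x) by 330 mm (its y), floor 8 mm thick, rim 7 mm wide with its top 18 mm above the bench. Origin: centre of its underside, on the bench. Its x points away from the robot: the containers stand at about x = -42 mm, y = -74, 0 and 74 mm; the whetstone lies at about x = +24 mm, along y.
- side_tray: Red lacquered shallow tray, fixed to the bench to the left or the right, 300 mm (its x) by 130 mm (its y), floor 6 mm thick, rim 6 mm wide with its top 16 mm above the bench. Empty at the start; all three containers fit in a row along its x axis, 85 mm apart. Origin: centre of its underside, on the bench.
- stone_board: Pale wooden sharpening board, fixed on the other side of the bench, 290 mm (its x) by 85 mm (its y), 18 mm thick. Two cross stops, 8 mm high and 20 mm wide, lie 204 mm apart (inner faces) along x: the whetstone goes flat between them, its length along the board's x (either way round), centred over the origin. Origin: centre of its underside, on the bench; the bed is at z = 18 mm.
- whetstone: Two-layer sharpening stone, orange on top of grey, 50 mm (its x) by 180 mm (its y) by 26 mm high, about 450 g. At the start it lies at the back of shelf_tray, along the tray's y, with about 10 mm between it and the containers and about 36 mm clear behind it up to the rim. Gripped across its 50 mm width. Origin: centre of its underside; z up.
- amber_jar: Upright cylinder, diameter 56 mm over its whole height (body and lid alike; the lid is fixed on), 112 mm tall, about 260 g. It stands in the front row of shelf_tray, the three containers side by side about 74 mm apart, in any order. Origin: centre of its underside; z up. Best gripped near the top, across any diameter. Brown amber glass with a white label and a black ribbed screw lid.
- white_jar: Upright cylinder, diameter 56 mm over its whole height (body and lid alike; the lid is fixed on), 100 mm tall, about 300 g. It stands in the front row of shelf_tray, the three containers side by side about 74 mm apart, in any order. Origin: centre of its underside; z up. Best gripped near the top, across any diameter. White ceramic with blue bands and a white lid with a blue spot.
- green_tin: Upright cylinder, diameter 56 mm over its whole height (body and lid alike; the lid is fixed on), 106 mm tall, about 240 g. It stands in the front row of shelf_tray, the three containers side by side about 74 mm apart, in any order. Origin: centre of its underside; z up. Best gripped near the top, across any diameter. Dark green tin with a green lid.
- dressing_stone: Bystander, leave alone. Small pale dressing stone 50 by 26 by 22 mm, lying loose in shelf_tray beyond the left (+y) end of the whetstone. Origin: centre of its underside.
- mug: Bystander, leave alone. Blue ceramic mug, 78 mm across the rim, 85 mm high, with a handle at its +y side, loose on the bench in front of shelf_tray. Origin: centre of its underside.
- bentwood_box: Bystander, leave alone. Round lidded box of bent honey-coloured wood, diameter 110 mm, 52 mm high, loose on the bench in front of shelf_tray. Origin: centre of its underside.
Things that resemble listed ones, but are neither listed nor needed, are in the scene too. What is shaped like the green_tin but pink or yellow is not meant.

How it is judged:
By the outcome, as a careful person would: the job done as asked, in the order asked, and still so for the second after the job is handed in, with the robot touching nothing.
It also fails if it takes over 131 s, if anything falls off the work surface, if the arm or the gripper's body presses on something with over 40 N, if the wrist force passes 120 N, or if a joint passes its speed limit or range.

## Robot

A 6-joint arm with a two-finger parallel gripper is mounted at the origin on the work surface. World frame = base frame: x ahead of the robot, y to its left, z up, the work surface at z = 0. Lengths are in m, angles in degrees, forces in N, time in s.
With the tool pointing down it reaches from about 0.4 to 0.825 m from the base axis. Payload 7 kg.
Tool frame: the origin (TCP) lies midway between the tips of the shut fingers; the grasp point (between the pads) lies 19 mm behind it (r.hold_point_z is the distance from the TCP to the grasp point, in m); x points along the fingers, y is the direction in which the jaws open and shut, and the axes are right-handed (so a half turn about x gives the same grasp; the last joint's range is limited). The gripper opens to 88 mm and grips with 3 to 60 N. Pads are 19 mm wide; open, the fingers measure 130 mm over their backs; the gripper's body (78 mm by 193 mm) begins 47 mm behind the grasp point.
Start: joints at [79.819, 20.546, 0.682, 0, -70.136, -16.507], TCP at [0.303, 0.603, 0.227] pointing down, gripper open.
Joint ranges: [-176.03, 176.03], [-82.01, 121.73], [-58.28, 71.71], [-173.87, 95.51], [-174.79, -0.11], [-173.66, 173.66]. Speed limits (degrees/s): [136.94, 136.94, 172.46, 180, 180, 180].

## Interface

Orientations are given as [roll, pitch, yaw] about the fixed x, y, z axes, in that order (R = Rz(yaw) Ry(pitch) Rx(roll)).
In Python, from plant import r, viewer, order gives the robot as it stands. The module is installed in compiled form; this text tells all that it offers.
- The arm moves only by the shell command python3 -m creep 'ROWS' [FORCE]. ROWS is JSON, a list of rows, each an object of numbers: "ax", "ay", "az": the turn, a rotation vector about the tool's x, y, z in degrees; "tx", "ty", "tz": the shift along the tool's x, y, z in m; "fingers": the finger opening in m, from 0 to 0.0876. A call has 1 to 5 rows; each row is the pose to reach, as a shift and turn from the pose commanded when the call began, along the tool's axes at that moment; what a row does not reach only later rows make up. A row lasts 1/10 s, in which the tool goes at most 50 mm and 8.59 degrees, less where a joint would pass 70% of its speed; a pose out of reach is approached as far as the arm can. A call with a gripper value outside its range is refused whole. The fingers move at their own pace and stop on an object; FORCE is the grip in N (left out, the last holds). Time passes only in rows, so rows that repeat a pose let the fingers close. It gives the time, the measured TCP pose, the force and the opening at its end, in the units of the state.
- r.get_state(): the state, without advancing time (a new reading comes with each control period).
- viewer.capture(name): name is "scene" or "top" or "wrist"; returns a dict with "pixels" (420x560x3 uint8, blue, green, red), "depth" (420x560 float32, m along the optical axis (not along the pixel's ray), 0 where there is no reading), "fx", "fy", "cx", "cy" (pixels), "rvec" (rotation vector, rad) and "tvec" (3), from world to camera coordinates, as OpenCV has them; the wrist camera has in their place "T_tool_cam" (4x4, takes a point from camera to tool coordinates, whose origin is the TCP and whose axes are the tool frame's). Camera axes: x right, y down, z forward; pixel columns grow to the right and rows downward; lengths in m; the calibration is good to about 2 mm. A picture is of the moment at which its call begins: read the wrist's pose just before it.
- order.close_job(): hands the job in, once; it reports no verdict.
The state is a dict: "time_s": time; "joints": joint angles; "qd": joint speeds; "joint_torque": joint torques, N m; "tcp_pos": TCP position; "eef_rot": TCP orientation; "contact_force": force on the tool from outside, world axes, zero at the start; "moment": the same for the moment, N m; "gripper_width": finger opening in m.
Only numpy, scipy, OpenCV 4.12 (cv2) and the standard library are available. Lean on these libraries where they do the work, as an engineer would, in place of code of your own. Each camera call takes 0.05 s, during which the arm holds its last target.

## Working session

There is one attempt and no reset: what is moved stays moved. The work goes in short steps, Python scripts to look and compute and a shell command to move; the robot and the scene stay as the last step left them, time stands still between calls to the robot, and variables do not carry over. Pictures are saved under pics/ and viewed, and the job is handed in when it is done.

```bash
mkdir -p pics; ls
cat > h.py <<'E'
import numpy as np, cv2
from scipy.spatial.transform import Rotation as Ro
from plant import r, viewer, order
def cap(name):
    s=r.get_state(); c=viewer.capture(name)
    K=np.array([[c['fx'],0,c['cx']],[0,c['fy'],c['cy']],[0,0,1.]])
    if name=='wrist':
        Tt=np.eye(4); Tt[:3,:3]=Ro.from_euler('xyz',s['eef_rot'],degrees=True).as_matrix(); Tt[:3,3]=s['tcp_pos']
        T=Tt@np.array(c['T_tool_cam'])
    else:
        W=np.eye(4); W[:3,:3]=Ro.from_rotvec(np.ravel(c['rvec'])).as_matrix(); W[:3,3]=np.ravel(c['tvec']); T=np.linalg.inv(W)
    c['K']=K; c['T']=T; return c
def ray(c,uv,z):
    uv=np.atleast_2d(uv).astype(float)
    d=np.c_[(uv[:,0]-c['cx'])/c['fx'],(uv[:,1]-c['cy'])/c['fy'],np.ones(len(uv))]@c['T'][:3,:3].T
    o=c['T'][:3,3]; t=(z-o[2])/d[:,2]; return o+t[:,None]*d
def cloud(c):
    v,u=np.mgrid[0:420,0:560]; d=c['depth']
    p=np.stack([(u-c['cx'])/c['fx']*d,(v-c['cy'])/c['fy']*d,d],-1)@c['T'][:3,:3].T+c['T'][:3,3]
    p[d==0]=np.nan; return p
E
python3 - <<'E'
from h import *
s=r.get_state()
for k,v in s.items(): print(k,np.round(v,4))
print(r.hold_point_z)
for n in('top','scene','wrist'):
    c=cap(n); cv2.imwrite(f'pics/{n}0.png',c['pixels']); print(n,np.round(c['T'],3).tolist(),c['fx'])
E
```

```text
pics
time_s 0.0
joints [ 7.98190e+01  2.05907e+01  6.34000e-01 -2.14000e-02 -7.01360e+01
 -1.65055e+01]
qd [ 0.0125  0.0041 -0.0458  0.0173 -0.0604  0.1021]
joint_torque [ 1.00000e-03 -5.82710e+01  2.93047e+01  6.99700e+00  6.80000e-03
 -2.00000e-04]
tcp_pos [0.303  0.6026 0.2256]
eef_rot [  94.2887   89.9051 -112.4051]
contact_force [ 0.2253  0.0384 -0.2332]
moment [ 0.0176 -0.0231 -0.0158]
gripper_width 0.0876
0.0188
top [[-0.006, -0.988, 0.154, 0.311], [-0.999, 0.011, 0.031, -0.017], [-0.032, -0.154, -0.988, 1.165], [0.0, 0.0, 0.0, 1.0]] 535.6269273197969
scene [[0.853, 0.297, -0.43, 0.926], [0.522, -0.48, 0.705, -0.712], [0.003, -0.825, -0.564, 0.614], [0.0, 0.0, 0.0, 1.0]] 472.2384722866851
wrist [[-0.45, -0.859, -0.245, 0.37], [-0.893, 0.433, 0.12, 0.569], [0.003, 0.273, -0.962, 0.384], [0.0, 0.0, 0.0, 1.0]] 328.59971221415617
```

View pics/top0.png

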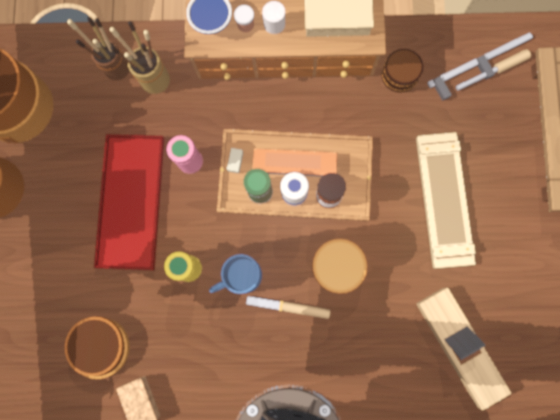

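View pics/scene0.png

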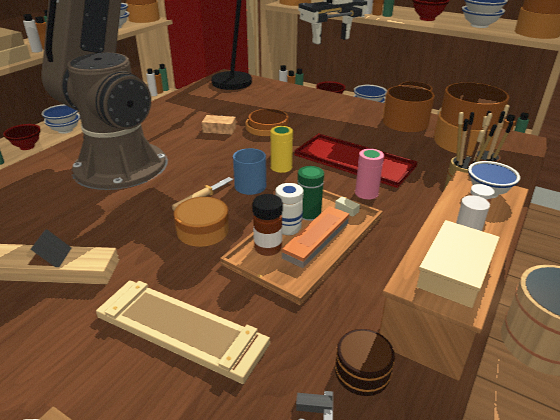

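View pics/wrist0.png

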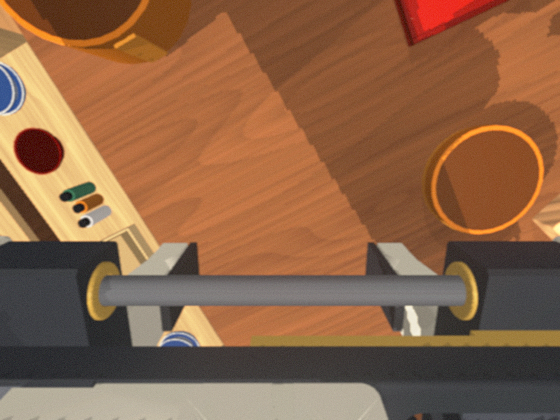

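The top view shows the red tray at (130,202), the low tray at (296,175) with green (257,183), white (294,187) and amber (330,189), and the whetstone at (294,162). The dressing stone is at (234,160). The pale board with two stops is at (445,200); the board at (463,347) has a dark block and no two stops, so it's a lookalike. The pink tin (185,153) and yellow tin (182,266) are decoys.

Run:
```python
from h import *
s=r.get_state()
print(np.round(Ro.from_euler('xyz',s['eef_rot'],degrees=True).as_matrix(),3))
c=cap('top'); P=cloud(c); im=c['pixels']; hsv=cv2.cvtColor(im,cv2.COLOR_BGR2HSV)
H,S,V=hsv[...,0].astype(int),hsv[...,1].astype(int),hsv[...,2].astype(int)
X,Y,Z=P[...,0],P[...,1],P[...,2]
def rep(n,m,h=None):
    k,l,st,ce=cv2.connectedComponentsWithStats(m.astype(np.uint8),connectivity=4)
    for i in range(1,k):
        if st[i,4]<60: continue
        q=l==i; z=np.nanmedian(Z[q])
        xy=ray(c,np.argwhere(q)[:,::-1],h if h else z)[:,:2]
        (cx,cy),(w,hh),a=cv2.minAreaRect((xy*1000).astype(np.float32))
        e=cv2.minEnclosingCircle((xy*1000).astype(np.float32))
        print(n,st[i,4],ce[i].round(),'z',z.round(4),'mean',xy.mean(0).round(4),'rect',np.round([cx,cy,w,hh,a],1),'circ',np.round(e[0]+(e[1],),1))
rep('highz',(Z>0.10)&(Z<0.13)&(X>0.2)&(X<0.62)&(abs(Y)<0.4))
rep('mid',(Z>0.04)&(Z<0.095)&(X>0.1)&(X<0.62)&(abs(Y)<0.4))
rep('red',((H<6)|(H>174))&(S>180)&(V>70)&(Y>0.2))
rep('orange',(H<14)&(S>120)&(V>170)&(Y<0.2)&(Z>0.025)&(Z<.045))
pale=(S<130)&(V>140)&(Y<-.2)&(X>.35)&(Z<.04)&(Z>0.008)
rep('pale',pale)
rep('dress',(Z>.022)&(Z<.04)&(S<90)&(Y>0)&(Y<.2))
rep('tray',(Z>.013)&(Z<.024)&(X>.38)&(X<.63)&(abs(Y)<.22))
rep('boardz',(Z>.012)&(Z<.033)&(X>.33)&(X<.63)&(Y<-.25)&(Y>-.45))
rep('stops',(Z>.0225)&(Z<.033)&(X>.33)&(X<.63)&(Y<-.25)&(Y>-.45))
rep('sidez',(Z>.011)&(Z<.022)&(X>.33)&(X<.63)&(Y>.25)&(Y<.45))
```

```text
[[-0.    -0.449 -0.893]
 [-0.001 -0.893  0.449]
 [-1.     0.001 -0.   ]]
highz 470 [180. 151.] z 0.1059 mean [0.6004 0.2136] rect [598.2 214.   54.1  42.2  89.1] circ [603.5 213.9  28.1]
highz 616 [257. 182.] z 0.1138 mean [0.5311 0.0562] rect [530.8  56.3  54.4  55.2  89.3] circ [530.5  56.6  29. ]
highz 597 [294. 186.] z 0.108 mean [ 0.5235 -0.0188] rect [522.8 -18.7  52.3  55.3  89.2] circ [523.3 -18.5  28.3]
highz 652 [331. 187.] z 0.12 mean [ 0.5183 -0.0926] rect [518.5 -92.   55.4  56.6  89. ] circ [518.4 -92.1  30. ]
highz 616 [178. 266.] z 0.106 mean [0.3653 0.2125] rect [365.5 212.3  54.9  54.2  64.3] circ [365.1 212.6  28.1]
mid 189 [190. 162.] z 0.068 mean [0.5874 0.2012] rect [588.6 203.   32.2  53.9  34.1] circ [597.7 209.3  27.2]
mid 110 [261. 196.] z 0.0657 mean [0.5115 0.0495] rect [514.5  49.4  23.9  52.4  21.1] circ [524.7  53.3  26.2]
mid 115 [294. 200.] z 0.0623 mean [ 0.5033 -0.0187] rect [506.9 -19.   28.6  54.6   1.5] circ [519.1 -18.7  27.4]
mid 127 [326. 201.] z 0.066 mean [ 0.4993 -0.0855] rect [501.3 -87.1  54.4  24.8  73.3] circ [512.2 -90.3  27.2]
mid 232
[... 1555 characters left out ...]
 160.] z 0.0299 mean [0.5986 0.1104] rect [598.7 110.2  26.9  51.1  78.6] circ [598.1 109.9  27. ]
tray 973 [298. 198.] z 0.018 mean [ 0.5148 -0.0269] rect [558.  -19.8 329.6 165.8  86. ] circ [558.9 -20.  183. ]
boardz 4950 [446. 206.] z 0.0191 mean [ 0.4955 -0.3443] rect [ 498.7 -345.   268.7   89.4    4.5] circ [ 498.2 -342.7  139.6]
stops 318 [439. 148.] z 0.0263 mean [ 0.6198 -0.3334] rect [ 619.6 -334.8   20.9   85.8    3.1] circ [ 622.  -334.5   43.1]
stops 376 [453. 250.] z 0.0264 mean [ 0.3976 -0.3521] rect [ 397.8 -352.2   22.1   86.1    3.5] circ [ 397.7 -352.1   43.5]
sidez 900 [127. 219.] z 0.0154 mean [0.4754 0.3469] rect [498.7 345.2 131.8 268.9  87.4] circ [497.5 345.1 147.6]
```

Run:
```python
import cv2
i=cv2.imread('pics/top0.png'); cv2.imwrite('pics/crop0.png',cv2.resize(i[120:280,90:380],None,fx=2.7,fy=2.7,interpolation=2))
```

```text
(no output)
```

View pics/crop0.png

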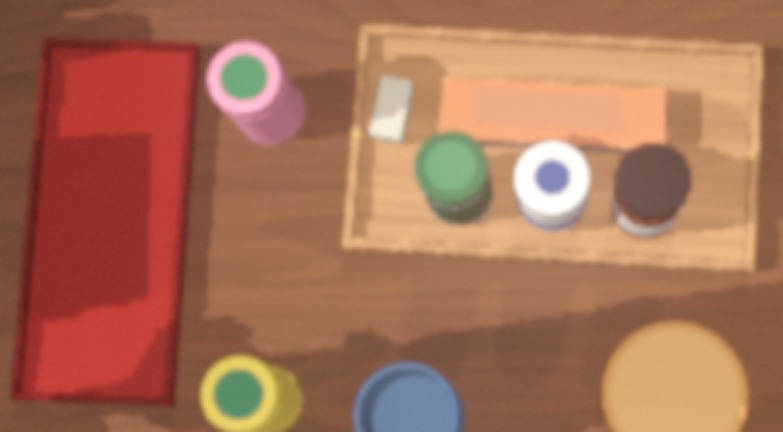

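The crop confirms the targets: green tin, white jar with blue spot and amber jar with black lid in the low tray, with pink and yellow outside it. Next I fit the side tray and board fully and compute the first move.

```bash
cat >> h.py <<'E'
def go(x,y,z,jaw):
    """print shift/turn in tool axes to TCP target; jaw = world angle of tool y (deg), tool x down"""
    s=r.get_state(); R=Ro.from_euler('xyz',s['eef_rot'],degrees=True).as_matrix()
    a=np.radians(jaw); yv=np.array([np.cos(a),np.sin(a),0]); xv=np.array([0,0,-1.]); Rt=np.c_[xv,yv,np.cross(xv,yv)]
    t=R.T@(np.array([x,y,z])-s['tcp_pos']); w=np.degrees(Ro.from_matrix(R.T@Rt).as_rotvec())
    print('t=%.2f'%s['time_s'],'tcp',np.round(s['tcp_pos'],4),'jaw %.1f'%np.degrees(np.arctan2(R[1,1],R[0,1])),'| T mm',np.round(t*1000,1),'A',np.round(w,2),'F',np.round(s['contact_force'],1),'w',round(s['gripper_width'],4))
E
python3 - <<'E'
from h import *
c=cap('top'); P=cloud(c); X,Y,Z=[P[...,i] for i in range(3)]
def rect(n,m,h):
    k,l,st,ce=cv2.connectedComponentsWithStats(m.astype(np.uint8)); i=1+np.argmax(st[1:,4]); q=np.argwhere(l==i)[:,::-1]
    print(n,st[i,4],np.round(cv2.minAreaRect((ray(c,q,h)[:,:2]*1000).astype(np.float32)),1) if 0 else cv2.minAreaRect((ray(c,q,h)[:,:2]*1000).astype(np.float32)))
rect('side',(Z>.011)&(Z<.022)&(X>.33)&(X<.70)&(Y>.25)&(Y<.45),.016)
rect('shelf',(Z>.014)&(Z<.021)&(X>.4)&(X<.70)&(abs(Y)<.22),.018)
rect('shelfall',(Z>.014)&(X>.44)&(X<.68)&(abs(Y)<.195),.018)
b=(Z>.022)&(Z<.033)&(X>.33)&(X<.70)&(Y<-.25)&(Y>-.45)
k,l,st,ce=cv2.connectedComponentsWithStats(b.astype(np.uint8))
for i in range(1,k):
    if st[i,4]>100:
        q=np.argwhere(l==i)[:,::-1]; print('stop',cv2.minAreaRect((ray(c,q,.026)[:,:2]*1000).astype(np.float32)))
go(.531,.0565,.24,-135)
go(.531,.0565,.24,-45)
E
```

```text
side 1152 ((514.0596923828125, 344.3089599609375), (131.58900451660156, 299.6592712402344), 87.39486694335938)
shelf 1384 ((568.4144287109375, -20.55596923828125), (329.77606201171875, 186.8491668701172), 86.02708435058594)
shelfall 4257 ((560.364013671875, -19.767349243164062), (223.64263916015625, 123.81185913085938), 85.18818664550781)
stop ((619.6221923828125, -335.1860046386719), (25.274553298950195, 85.31991577148438), 3.3481247425079346)
stop ((397.594970703125, -352.8465270996094), (85.53224182128906, 27.389867782592773), 89.46379089355469)
t=0.25 tcp [0.3031 0.6029 0.2261] jaw -116.7 | T mm [ -13.6  385.8 -449.1] A [ 1.831e+01 -1.000e-02 -4.000e-02] F [-0.7  0.4 -0.7] w 0.0877
t=0.25 tcp [0.3031 0.6029 0.2261] jaw -116.7 | T mm [ -13.6  385.8 -449.1] A [-7.169e+01  2.000e-02 -4.000e-02] F [-0.7  0.4 -0.7] w 0.0877
```

```bash
python3 -m creep '[{"tx":-0.001,"ty":0.02,"tz":-0.025,"ax":5},{"tx":-0.003,"ty":0.05,"tz":-0.06,"ax":10},{"tx":-0.005,"ty":0.08,"tz":-0.098,"ax":15},{"tx":-0.006,"ty":0.112,"tz":-0.136,"ax":18.3},{"tx":-0.008,"ty":0.144,"tz":-0.174,"ax":18.3}]' 15; python3 -c "
from h import *
go(.531,.0565,.24,-135)"
```

```text
t=0.25 tcp [0.3031 0.6029 0.2261] jaw -116.7 | T mm [ -13.6  385.8 -449.1] A [ 1.831e+01 -1.000e-02 -4.000e-02] F [-0.7  0.4 -0.7] w 0.0877invalid input
```

```bash
python3 -m creep '[{"ax":5,"ay":0,"az":0,"tx":-0.001,"ty":0.02,"tz":-0.025,"fingers":0.087},{"ax":10,"ay":0,"az":0,"tx":-0.003,"ty":0.05,"tz":-0.06,"fingers":0.087},{"ax":15,"ay":0,"az":0,"tx":-0.005,"ty":0.08,"tz":-0.098,"fingers":0.087},{"ax":18.3,"ay":0,"az":0,"tx":-0.006,"ty":0.112,"tz":-0.136,"fingers":0.087},{"ax":18.3,"ay":0,"az":0,"tx":-0.008,"ty":0.144,"tz":-0.174,"fingers":0.087}]'; python3 -c "
from h import *
go(.531,.0565,.24,-135)"
```

```text
time_s: 0.75
tcp_pos: [0.3943, 0.3944, 0.2345]
eef_rot: [91.6, 90.0, -133.5]
contact_force: [1.4, 0.3, -0.2]
gripper_width: 0.0869
t=0.75 tcp [0.3943 0.3944 0.2345] jaw -135.1 | T mm [  -5.5  141.8 -335.8] A [-0.08 -0.   -0.  ] F [ 1.4  0.3 -0.2] w 0.0869
```

```bash
python3 -m creep '[{"ax":0,"ay":0,"az":0,"tx":-0.001,"ty":0.018,"tz":-0.042,"fingers":0.087},{"ax":0,"ay":0,"az":0,"tx":-0.002,"ty":0.036,"tz":-0.085,"fingers":0.087},{"ax":0,"ay":0,"az":0,"tx":-0.003,"ty":0.054,"tz":-0.128,"fingers":0.087},{"ax":0,"ay":0,"az":0,"tx":-0.004,"ty":0.072,"tz":-0.170,"fingers":0.087},{"ax":0,"ay":0,"az":0,"tx":-0.005,"ty":0.090,"tz":-0.212,"fingers":0.087}]'; python3 -c "
from h import *
go(.531,.0565,.24,-135)"
```

```text
time_s: 1.25
tcp_pos: [0.4805, 0.1809, 0.2399]
eef_rot: [-94.1, 90.0, 40.9]
contact_force: [1.3, 0.1, 0.1]
gripper_width: 0.0869
t=1.25 tcp [0.4805 0.1809 0.2399] jaw -135.0 | T mm [-1.000e-01  5.240e+01 -1.236e+02] A [ 0.03 -0.    0.04] F [1.3 0.1 0.1] w 0.0869
```

```bash
python3 -m creep '[{"ax":0,"ay":0,"az":0,"tx":0,"ty":0.018,"tz":-0.042,"fingers":0.087},{"ax":0,"ay":0,"az":0,"tx":0,"ty":0.034,"tz":-0.080,"fingers":0.087},{"ax":0,"ay":0,"az":0,"tx":0,"ty":0.046,"tz":-0.108,"fingers":0.087},{"ax":0,"ay":0,"az":0,"tx":0,"ty":0.052,"tz":-0.121,"fingers":0.087},{"ax":0,"ay":0,"az":0,"tx":0,"ty":0.052,"tz":-0.121,"fingers":0.087}]'; python3 -c "
from h import *
go(.531,.0565,.24,-135)
c=cap('wrist'); cv2.imwrite('pics/w1.png',c['pixels'])
P=cloud(c)
np.savez('w1.npz',P=P)
go(.531,.0565,.24,-135)
X,Y,Z=[P[...,i] for i in range(3)]
m=(Z>.1)&(Z<.13)&(X>.45)&(X<.62)&(Y>-.15)&(Y<.12)
k,l,st,ce=cv2.connectedComponentsWithStats(m.astype(np.uint8))
for i in range(1,k):
    if st[i,4]>200:
        q=np.argwhere(l==i)[:,::-1]; z=np.nanmedian(Z[l==i]); xy=(ray(c,q,z)[:,:2]*1000).astype(np.float32); print(ce[i],st[i],z,cv2.minEnclosingCircle(xy),cv2.minAreaRect(xy))
"
```

```text
time_s: 1.75
tcp_pos: [0.5294, 0.059, 0.2394]
eef_rot: [72.2, 90.0, -152.9]
contact_force: [-0.7, 0.4, 0.6]
gripper_width: 0.087
t=1.75 tcp [0.5294 0.059  0.2394] jaw -135.1 | T mm [-0.6  0.6 -2.9] A [-0.13  0.01 -0.02] F [-0.7  0.4  0.6] w 0.087
t=1.80 tcp [0.5291 0.0599 0.2394] jaw -135.1 | T mm [-0.6  1.1 -3.8] A [-0.09  0.01 -0.01] F [0.2 0.3 0.7] w 0.0872
[419.25823224  76.31975737] [ 380   38   79   77 4616] 0.12043936961873017 ((525.1983642578125, -90.13634490966797), 30.91672706604004) ((524.1689453125, -89.77046203613281), (61.02581024169922, 56.256431579589844), 68.3540267944336)
[345.65101915 138.29122915] [ 314  106   64   65 3238] 0.10859058025902923 ((527.7999267578125, -17.870412826538086), 27.81346321105957) ((527.9860229492188, -17.978302001953125), (54.848350524902344, 54.33999252319336), 44.81476593017578)
[278.58129544 192.42233972] [ 248  161   62   63 3026] 0.11468475647857745 ((536.2841186523438, 56.093135833740234), 28.451574325561523) ((536.407958984375, 55.958763122558594), (54.28071975708008, 56.36098861694336), 44.797508239746094)
```

View pics/w1.png

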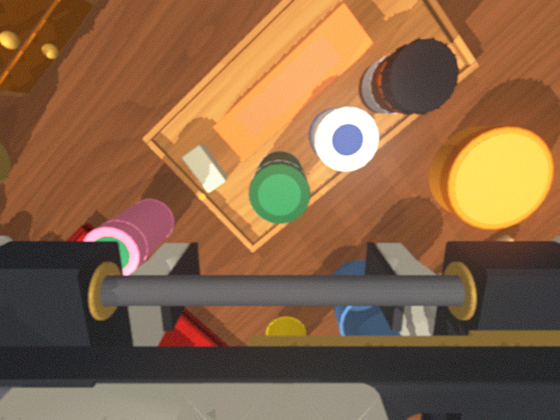

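Wrist view: green (279,192), white (346,138), amber (419,76). It differs from the top view by ~4 mm in x, so I check again at rest, including fixed features.

```bash
python3 -c "
from h import *
for t in range(2):
  c=cap('wrist');P=cloud(c)
  X,Y,Z=[P[...,i] for i in range(3)]
  hsv=cv2.cvtColor(c['pixels'],cv2.COLOR_BGR2HSV);H,S,V=[hsv[...,i].astype(int) for i in range(3)]
  for n,m,h in (('top',(Z>.104)&(Z<.116)&(X>.45)&(X<.62)&(Y>-.06)&(Y<.12),None),('box',(Z>.045)&(Z<.06)&(X<.45)&(Y<0),.052),('stone',(Z>.030)&(Z<.037)&(X>.55)&(X<.65)&(Y>-.2)&(Y<.2),None)):
    k,l,st,ce=cv2.connectedComponentsWithStats(m.astype(np.uint8))
    for i in range(1,k):
      if st[i,4]>200:
        q=np.argwhere(l==i)[:,::-1]; z=np.nanmedian(Z[l==i]); xy=(ray(c,q,z)[:,:2]*1000).astype(np.float32); print(n,ce[i].round(),st[i,4],z.round(4),np.round(cv2.minEnclosingCircle(xy)[0],1),cv2.minAreaRect(xy))
  go(.531,.0565,.24,-135)
"
```

```text
top [347. 137.] 3216 0.1086 [527.5 -17.9] ((527.537353515625, -17.880508422851562), (54.71045684814453, 53.445430755615234), 44.87434005737305)
top [279. 192.] 2899 0.1146 [535.9  56.4] ((536.1561279296875, 56.29369354248047), (54.998634338378906, 55.421470642089844), 44.84246826171875)
box [499. 176.] 8725 0.0534 [ 371.4 -108.5] ((370.748291015625, -108.00726318359375), (115.13978576660156, 110.21483612060547), 44.869266510009766)
stone [295.  81.] 8765 0.0346 [594.8 -19.4] ((594.7882080078125, -19.489601135253906), (179.42724609375, 49.82856750488281), 86.08332061767578)
stone [203. 168.] 606 0.0307 [602.  109.8] ((602.3699951171875, 110.8786849975586), (25.041297912597656, 48.73799514770508), 79.01805114746094)
t=1.85 tcp [0.5289 0.0606 0.2394] jaw -135.0 | T mm [-0.6  1.4 -4.3] A [-0.03  0.01 -0.  ] F [-0.1  0.4  1. ] w 0.0872
top [347. 137.] 3221 0.1086 [527.5 -18.1] ((527.210205078125, -18.028045654296875), (54.56635665893555, 54.25905227661133), 44.93743133544922)
top [280. 191.] 2902 0.1146 [535.6  56. ] ((535.7716674804688, 56.388328552246094), (55.302940368652344, 55.07988739013672), 85.8252944946289)
box [499. 176.] 8731 0.0534 [ 371.5 -108.9] ((370.989501953125, -108.22557067871094), (113.37551879882812, 112.1209716796875), 57.62128829956055)
stone [295.  81.] 8783 0.0346 [594.8 -19.5] ((594.7416381835938, -19.52008819580078), (179.4553680419922, 49.820865631103516), 86.07372283935547)
stone [204. 168.] 592 0.0307 [602.4 111.9] ((602.2254638671875, 110.92967224121094), (24.96213722229004, 48.8321418762207), 78.52747344970703)
t=1.90 tcp [0.5289 0.061  0.2395] jaw -135.0 | T mm [-0.5  1.7 -4.7] A [0.02 0.01 0.  ] F [0.7 0.3 0.7] w 0.087
```

```bash
python3 -c "
from h import *
go(.5335,.0563,.075,-135)"
```

```text
t=1.90 tcp [0.5289 0.061  0.2395] jaw -135.0 | T mm [ 1.645e+02  1.000e-01 -6.600e+00] A [0.02 0.01 0.  ] F [0.7 0.3 0.7] w 0.087
```

```bash
python3 -m creep '[{"ax":0,"ay":0,"az":0,"tx":0.03,"ty":0,"tz":-0.006,"fingers":0.087},{"ax":0,"ay":0,"az":0,"tx":0.075,"ty":0,"tz":-0.0065,"fingers":0.087},{"ax":0,"ay":0,"az":0,"tx":0.12,"ty":0,"tz":-0.0065,"fingers":0.087},{"ax":0,"ay":0,"az":0,"tx":0.15,"ty":0,"tz":-0.0065,"fingers":0.087},{"ax":0,"ay":0,"az":0,"tx":0.164,"ty":0,"tz":-0.0065,"fingers":0.087}]'; python3 -m creep '[{"ax":0,"ay":0,"az":0,"tx":0,"ty":0,"tz":0,"fingers":0.087},{"ax":0,"ay":0,"az":0,"tx":0,"ty":0,"tz":0,"fingers":0.087}]'; python3 -c "
from h import *
go(.5335,.0563,.075,-135)"
```

```text
time_s: 2.4
tcp_pos: [0.5316, 0.0564, 0.0726]
eef_rot: [64.9, 89.8, -160.1]
contact_force: [0.3, -0.2, 1.3]
gripper_width: 0.0872
time_s: 2.6
tcp_pos: [0.5339, 0.0568, 0.0761]
eef_rot: [-165.9, 90.0, -30.8]
contact_force: [0.5, -0.7, 0.2]
gripper_width: 0.0869
t=2.60 tcp [0.5339 0.0568 0.0761] jaw -134.9 | T mm [ 1.1  0.7 -0. ] A [ 0.11 -0.02  0.  ] F [ 0.5 -0.7  0.2] w 0.0869
```

```bash
python3 -m creep '[{"ax":0,"ay":0,"az":0,"tx":0,"ty":0,"tz":0,"fingers":0.05},{"ax":0,"ay":0,"az":0,"tx":0,"ty":0,"tz":0,"fingers":0.05},{"ax":0,"ay":0,"az":0,"tx":0,"ty":0,"tz":0,"fingers":0.05},{"ax":0,"ay":0,"az":0,"tx":0,"ty":0,"tz":0,"fingers":0.05},{"ax":0,"ay":0,"az":0,"tx":0,"ty":0,"tz":0,"fingers":0.05}]' 25; python3 -c "
from h import *
go(.5335,.0563,.075,-135)"
```

```text
time_s: 3.1
tcp_pos: [0.5342, 0.056, 0.076]
eef_rot: [-111.7, 89.9, 23.3]
contact_force: [0.6, 1.8, 2.0]
gripper_width: 0.056
t=3.10 tcp [0.5342 0.056  0.076 ] jaw -135.0 | T mm [1.  0.3 0.7] A [ 0.01 -0.03  0.07] F [0.6 1.8 2. ] w 0.056
```

```bash
python3 -m creep '[{"ax":0,"ay":0,"az":0,"tx":-0.015,"ty":0,"tz":0,"fingers":0.05},{"ax":0,"ay":0,"az":0,"tx":-0.04,"ty":0,"tz":0,"fingers":0.05},{"ax":0,"ay":0,"az":0,"tx":-0.075,"ty":0,"tz":0,"fingers":0.05},{"ax":0,"ay":0,"az":0,"tx":-0.105,"ty":0,"tz":0,"fingers":0.05},{"ax":0,"ay":0,"az":0,"tx":-0.125,"ty":0,"tz":0,"fingers":0.05}]'; python3 -c "
from h import *
go(.601,.340,.20,-135)"
```

```text
time_s: 3.6
tcp_pos: [0.5339, 0.0558, 0.2025]
eef_rot: [-111.1, 89.9, 23.9]
contact_force: [0.3, 0.1, -2.8]
gripper_width: 0.0551
t=3.60 tcp [0.5339 0.0558 0.2025] jaw -135.0 | T mm [   2.8 -248.4  153.5] A [ 0.   -0.03  0.08] F [ 0.3  0.1 -2.8] w 0.0551
```

```bash
python3 -m creep '[{"ax":0,"ay":0,"az":0,"tx":0,"ty":-0.015,"tz":0.009,"fingers":0.05},{"ax":0,"ay":0,"az":0,"tx":0,"ty":-0.04,"tz":0.025,"fingers":0.05},{"ax":0,"ay":0,"az":0,"tx":0,"ty":-0.075,"tz":0.046,"fingers":0.05},{"ax":0,"ay":0,"az":0,"tx":0,"ty":-0.11,"tz":0.068,"fingers":0.05},{"ax":0,"ay":0,"az":0,"tx":0,"ty":-0.145,"tz":0.09,"fingers":0.05}]'; python3 -m creep '[{"ax":0,"ay":0,"az":0,"tx":0.001,"ty":-0.035,"tz":0.021,"fingers":0.05},{"ax":0,"ay":0,"az":0,"tx":0.002,"ty":-0.065,"tz":0.04,"fingers":0.05},{"ax":0,"ay":0,"az":0,"tx":0.002,"ty":-0.09,"tz":0.055,"fingers":0.05},{"ax":0,"ay":0,"az":0,"tx":0.002,"ty":-0.103,"tz":0.0635,"fingers":0.05},{"ax":0,"ay":0,"az":0,"tx":0.002,"ty":-0.103,"tz":0.0635,"fingers":0.05}]';  python3 -c "
from h import *
go(.601,.340,.08,-135)"
```

```text
time_s: 4.1
tcp_pos: [0.572, 0.2237, 0.199]
eef_rot: [67.0, 89.9, -158.1]
contact_force: [0.8, -0.1, -2.9]
gripper_width: 0.0557
time_s: 4.6
tcp_pos: [0.5999, 0.3417, 0.1961]
eef_rot: [80.9, 89.8, -144.0]
contact_force: [-1.2, -1.0, -3.1]
gripper_width: 0.0557
t=4.60 tcp [0.5999 0.3417 0.1961] jaw -134.9 | T mm [ 1.161e+02  1.000e-01 -2.100e+00] A [ 0.1   0.03 -0.16] F [-1.2 -1.  -3.1] w 0.0557
```

```bash
python3 -m creep '[{"ax":0,"ay":0,"az":0,"tx":0.02,"ty":0,"tz":-0.001,"fingers":0.05},{"ax":0,"ay":0,"az":0,"tx":0.05,"ty":0,"tz":-0.001,"fingers":0.05},{"ax":0,"ay":0,"az":0,"tx":0.08,"ty":0,"tz":-0.001,"fingers":0.05},{"ax":0,"ay":0,"az":0,"tx":0.10,"ty":0,"tz":-0.001,"fingers":0.05},{"ax":0,"ay":0,"az":0,"tx":0.106,"ty":0,"tz":-0.001,"fingers":0.05}]'; python3 -m creep '[{"ax":0,"ay":0,"az":0,"tx":0.002,"ty":0,"tz":0,"fingers":0.05},{"ax":0,"ay":0,"az":0,"tx":0.002,"ty":0,"tz":0,"fingers":0.05},{"ax":0,"ay":0,"az":0,"tx":0.002,"ty":0,"tz":0,"fingers":0.05}]'; python3 -c "
from h import *
go(.601,.340,.074,-135)"
```

```text
time_s: 5.1
tcp_pos: [0.5993, 0.3369, 0.0891]
eef_rot: [82.2, 89.7, -142.9]
contact_force: [-0.1, -0.2, -3.0]
gripper_width: 0.0555
time_s: 5.4
tcp_pos: [0.6018, 0.3394, 0.0921]
eef_rot: [-97.0, 89.9, 38.0]
contact_force: [0.4, 0.3, -2.6]
gripper_width: 0.0557
t=5.40 tcp [0.6018 0.3394 0.0921] jaw -135.0 | T mm [18.1  0.2  1. ] A [ 0.01 -0.02  0.12] F [ 0.4  0.3 -2.6] w 0.0557
```

```bash
python3 -m creep '[{"ax":0,"ay":0,"az":0,"tx":0.007,"ty":0,"tz":0,"fingers":0.05},{"ax":0,"ay":0,"az":0,"tx":0.012,"ty":0,"tz":0,"fingers":0.05},{"ax":0,"ay":0,"az":0,"tx":0.015,"ty":0,"tz":0,"fingers":0.05},{"ax":0,"ay":0,"az":0,"tx":0.0165,"ty":0,"tz":0,"fingers":0.05},{"ax":0,"ay":0,"az":0,"tx":0.0165,"ty":0,"tz":0,"fingers":0.05}]'; python3 -m creep '[{"ax":0,"ay":0,"az":0,"tx":0.001,"ty":0,"tz":0,"fingers":0.05},{"ax":0,"ay":0,"az":0,"tx":0.001,"ty":0,"tz":0,"fingers":0.05}]'
```

```text
time_s: 5.9
tcp_pos: [0.6011, 0.339, 0.0741]
eef_rot: [116.6, 90.0, -108.4]
contact_force: [0.2, -0.0, -1.2]
gripper_width: 0.0559
time_s: 6.1
tcp_pos: [0.6014, 0.3391, 0.0739]
eef_rot: [-125.9, 90.0, 9.1]
contact_force: [-2.3, -0.3, 4.8]
gripper_width: 0.0556
```

Contact. Release and rise, keeping the settled pose on record.

```bash
python3 -m creep '[{"ax":0,"ay":0,"az":0,"tx":0,"ty":0,"tz":0,"fingers":0.087},{"ax":0,"ay":0,"az":0,"tx":0,"ty":0,"tz":0,"fingers":0.087},{"ax":0,"ay":0,"az":0,"tx":0,"ty":0,"tz":0,"fingers":0.087}]'; python3 -c "
from h import *
go(.601,.340,.074,-135)"; python3 -m creep '[{"ax":0,"ay":0,"az":0,"tx":-0.02,"ty":0,"tz":0,"fingers":0.087},{"ax":0,"ay":0,"az":0,"tx":-0.05,"ty":0,"tz":0,"fingers":0.087},{"ax":0,"ay":0,"az":0,"tx":-0.09,"ty":0,"tz":0,"fingers":0.087},{"ax":0,"ay":0,"az":0,"tx":-0.125,"ty":0.025,"tz":-0.02,"fingers":0.087},{"ax":0,"ay":0,"az":0,"tx":-0.14,"ty":0.06,"tz":-0.05,"fingers":0.087}]'; python3 -c "
from h import *
go(.526,-.0183,.21,-135)"
```

```text
time_s: 6.4
tcp_pos: [0.6013, 0.3392, 0.073]
eef_rot: [-88.7, 90.0, 46.3]
contact_force: [-0.6, -0.1, -0.3]
gripper_width: 0.0741
t=6.40 tcp [0.6013 0.3392 0.073 ] jaw -135.0 | T mm [-1.  -0.3  0.8] A [0.01 0.   0.03] F [-0.6 -0.1 -0.3] w 0.0741
time_s: 6.9
tcp_pos: [0.5955, 0.2628, 0.2166]
eef_rot: [-106.2, 89.7, 28.9]
contact_force: [1.0, -0.5, 0.7]
gripper_width: 0.0871
t=6.90 tcp [0.5955 0.2628 0.2166] jaw -134.8 | T mm [   5.5  248.5 -148.8] A [ 0.18 -0.09  0.3 ] F [ 1.  -0.5  0.7] w 0.0871
```

```bash
python3 -m creep '[{"ax":0,"ay":0,"az":0,"tx":0,"ty":0.04,"tz":-0.024,"fingers":0.087},{"ax":0,"ay":0,"az":0,"tx":0,"ty":0.08,"tz":-0.048,"fingers":0.087},{"ax":0,"ay":0,"az":0,"tx":0,"ty":0.12,"tz":-0.072,"fingers":0.087},{"ax":0,"ay":0,"az":0,"tx":0,"ty":0.16,"tz":-0.096,"fingers":0.087},{"ax":0,"ay":0,"az":0,"tx":0,"ty":0.2,"tz":-0.12,"fingers":0.087}]'; python3 -m creep '[{"ax":0,"ay":0,"az":0,"tx":0,"ty":0.025,"tz":-0.017,"fingers":0.087},{"ax":0,"ay":0,"az":0,"tx":0,"ty":0.040,"tz":-0.024,"fingers":0.087},{"ax":0,"ay":0,"az":0,"tx":0,"ty":0.042,"tz":-0.025,"fingers":0.087}]'; python3 -c "
from h import *
c=cap('top');P=cloud(c);cv2.imwrite('pics/top1.png',c['pixels'])
X,Y,Z=[P[...,i] for i in range(3)]
m=(Z>.098)&(Z<.118)&(X>.5)&(X<.68)&(Y>.27)&(Y<.42)
q=np.argwhere(m)[:,::-1]; z=np.nanmedian(Z[m]); xy=(ray(c,q,.112)[:,:2]*1000).astype(np.float32);print(len(q),z,cv2.minEnclosingCircle(xy),cv2.minAreaRect(xy))
cv2.imwrite('pics/w2.png',cap('wrist')['pixels'])
go(.526,-.0183,.067,-135)"
```

```text
time_s: 7.4
tcp_pos: [0.537, 0.0333, 0.2133]
eef_rot: [-114.0, 90.0, 21.0]
contact_force: [0.8, 0.1, 0.5]
gripper_width: 0.0868
time_s: 7.7
tcp_pos: [0.5251, -0.0138, 0.2133]
eef_rot: [-111.0, 90.0, 23.9]
contact_force: [0.6, 0.5, -0.3]
gripper_width: 0.0871
0 nan ((0.0, 0.0), 0.0) ((0.0, 0.0), (0.0, 0.0), 0.0)
t=7.80 tcp [ 0.5258 -0.0124  0.2132] jaw -135.0 | T mm [146.2   4.1  -4.3] A [-0.03 -0.01  0.03] F [0.1 0.1 0. ] w 0.0872
  return np.nanmean(a, axis, out=out, keepdims=keepdims)
```

View pics/top1.png

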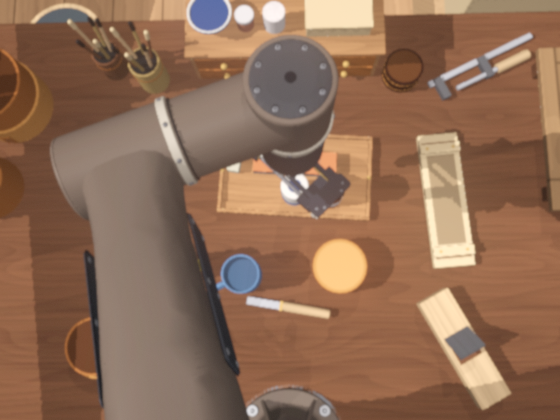

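The arm hides the side tray in the top view, but the shelf tray with white (294,188) and amber (330,189) is undisturbed. On to the white jar.

```bash
python3 -m creep '[{"ax":0,"ay":0,"az":0,"tx":0.03,"ty":0.0035,"tz":-0.004,"fingers":0.087},{"ax":0,"ay":0,"az":0,"tx":0.07,"ty":0.004,"tz":-0.004,"fingers":0.087},{"ax":0,"ay":0,"az":0,"tx":0.11,"ty":0.004,"tz":-0.004,"fingers":0.087},{"ax":0,"ay":0,"az":0,"tx":0.135,"ty":0.004,"tz":-0.004,"fingers":0.087},{"ax":0,"ay":0,"az":0,"tx":0.144,"ty":0.004,"tz":-0.004,"fingers":0.087}]'; python3 -m creep '[{"ax":0,"ay":0,"az":0,"tx":0,"ty":0,"tz":0,"fingers":0.087},{"ax":0,"ay":0,"az":0,"tx":0,"ty":0,"tz":0,"fingers":0.087},{"ax":0,"ay":0,"az":0,"tx":0,"ty":0,"tz":0,"fingers":0.087}]'; python3 -c "
from h import *
go(.5255,-.0183,.069,-135)"
```

```text
time_s: 8.3
tcp_pos: [0.5243, -0.0173, 0.0662]
eef_rot: [60.0, 89.7, -164.9]
contact_force: [0.6, 0.6, 0.9]
gripper_width: 0.0869
time_s: 8.6
tcp_pos: [0.5268, -0.0175, 0.0706]
eef_rot: [-121.1, 89.8, 13.9]
contact_force: [0.3, -0.1, -0.5]
gripper_width: 0.0872
t=8.60 tcp [ 0.5268 -0.0175  0.0706] jaw -135.0 | T mm [1.6 1.5 0.4] A [ 0.05 -0.08  0.13] F [ 0.3 -0.1 -0.5] w 0.0872
```

```bash
python3 -m creep '[{"ax":0,"ay":0,"az":0,"tx":0.001,"ty":0.001,"tz":0,"fingers":0.06},{"ax":0,"ay":0,"az":0,"tx":0.001,"ty":0.001,"tz":0,"fingers":0.05},{"ax":0,"ay":0,"az":0,"tx":0.001,"ty":0.001,"tz":0,"fingers":0.05},{"ax":0,"ay":0,"az":0,"tx":0.001,"ty":0.001,"tz":0,"fingers":0.05},{"ax":0,"ay":0,"az":0,"tx":0.001,"ty":0.001,"tz":0,"fingers":0.05}]' 25; python3 -c "
from h import *
go(.5255,-.0183,.069,-135)"; python3 -m creep '[{"ax":0,"ay":0,"az":0,"tx":-0.015,"ty":0,"tz":0,"fingers":0.05},{"ax":0,"ay":0,"az":0,"tx":-0.04,"ty":0,"tz":0,"fingers":0.05},{"ax":0,"ay":0,"az":0,"tx":-0.075,"ty":0,"tz":0,"fingers":0.05},{"ax":0,"ay":0,"az":0,"tx":-0.11,"ty":0,"tz":0,"fingers":0.05},{"ax":0,"ay":0,"az":0,"tx":-0.13,"ty":0,"tz":0,"fingers":0.05}]'; python3 -c "
from h import *
go(.516,.344,.20,-135)"
```

```text
time_s: 9.1
tcp_pos: [0.5254, -0.0186, 0.0683]
eef_rot: [-117.4, 89.9, 17.6]
contact_force: [0.1, 1.5, 1.7]
gripper_width: 0.0556
t=9.10 tcp [ 0.5254 -0.0186  0.0683] jaw -135.0 | T mm [-0.7 -0.3  0.1] A [ 0.01 -0.03  0.06] F [0.1 1.5 1.7] w 0.0556
time_s: 9.6
tcp_pos: [0.5253, -0.0188, 0.2005]
eef_rot: [-123.0, 89.9, 12.0]
contact_force: [0.9, 0.4, -3.2]
gripper_width: 0.0555
t=9.60 tcp [ 0.5253 -0.0188  0.2005] jaw -135.0 | T mm [   0.6 -250.   263. ] A [ 0.02 -0.06  0.1 ] F [ 0.9  0.4 -3.2] w 0.0555
```

```bash
python3 -m creep '[{"ax":0,"ay":0,"az":0,"tx":0,"ty":-0.012,"tz":0.013,"fingers":0.05},{"ax":0,"ay":0,"az":0,"tx":0,"ty":-0.035,"tz":0.037,"fingers":0.05},{"ax":0,"ay":0,"az":0,"tx":0,"ty":-0.065,"tz":0.068,"fingers":0.05},{"ax":0,"ay":0,"az":0,"tx":0,"ty":-0.095,"tz":0.10,"fingers":0.05},{"ax":0,"ay":0,"az":0,"tx":0,"ty":-0.125,"tz":0.132,"fingers":0.05}]'; python3 -m creep '[{"ax":0,"ay":0,"az":0,"tx":0,"ty":-0.030,"tz":0.032,"fingers":0.05},{"ax":0,"ay":0,"az":0,"tx":0,"ty":-0.06,"tz":0.063,"fingers":0.05},{"ax":0,"ay":0,"az":0,"tx":0,"ty":-0.09,"tz":0.095,"fingers":0.05},{"ax":0,"ay":0,"az":0,"tx":0,"ty":-0.11,"tz":0.116,"fingers":0.05},{"ax":0,"ay":0,"az":0,"tx":0,"ty":-0.122,"tz":0.128,"fingers":0.05}]';  python3 -m creep '[{"ax":0,"ay":0,"az":0,"tx":0,"ty":0,"tz":0,"fingers":0.05},{"ax":0,"ay":0,"az":0,"tx":0,"ty":0,"tz":0,"fingers":0.05}]';python3 -c "
from h import *
go(.516,.344,.066,-135)"
```

```text
time_s: 10.1
tcp_pos: [0.519, 0.1642, 0.1975]
eef_rot: [62.6, 89.9, -162.4]
contact_force: [1.6, -0.2, -3.2]
gripper_width: 0.0558
time_s: 10.6
tcp_pos: [0.5147, 0.3417, 0.1968]
eef_rot: [80.8, 89.9, -144.1]
contact_force: [-0.1, -0.4, -3.1]
gripper_width: 0.056
time_s: 10.8
tcp_pos: [0.5151, 0.3392, 0.1972]
eef_rot: [87.9, 89.9, -137.1]
contact_force: [0.4, -0.2, -2.6]
gripper_width: 0.0562
t=10.80 tcp [0.5151 0.3392 0.1972] jaw -135.0 | T mm [131.2  -4.3   2.8] A [ 0.02  0.   -0.11] F [ 0.4 -0.2 -2.6] w 0.0562
```

```bash
python3 -m creep '[{"ax":0,"ay":0,"az":0,"tx":0.02,"ty":-0.003,"tz":0.002,"fingers":0.05},{"ax":0,"ay":0,"az":0,"tx":0.055,"ty":-0.004,"tz":0.003,"fingers":0.05},{"ax":0,"ay":0,"az":0,"tx":0.09,"ty":-0.004,"tz":0.003,"fingers":0.05},{"ax":0,"ay":0,"az":0,"tx":0.112,"ty":-0.004,"tz":0.003,"fingers":0.05},{"ax":0,"ay":0,"az":0,"tx":0.120,"ty":-0.004,"tz":0.003,"fingers":0.05}]'; python3 -m creep '[{"ax":0,"ay":0,"az":0,"tx":0.001,"ty":0,"tz":0,"fingers":0.05},{"ax":0,"ay":0,"az":0,"tx":0.001,"ty":0,"tz":0,"fingers":0.05},{"ax":0,"ay":0,"az":0,"tx":0.001,"ty":0,"tz":0,"fingers":0.05}]'; python3 -c "
from h import *
go(.516,.344,.0663,-135)"
```

```text
time_s: 11.3
tcp_pos: [0.5152, 0.342, 0.0755]
eef_rot: [90.2, 89.7, -134.9]
contact_force: [0.4, -0.0, -3.1]
gripper_width: 0.0554
time_s: 11.6
tcp_pos: [0.5171, 0.3452, 0.0787]
eef_rot: [-90.0, 89.8, 45.0]
contact_force: [0.6, -0.1, -3.1]
gripper_width: 0.0559
t=11.60 tcp [0.5171 0.3452 0.0787] jaw -135.0 | T mm [12.4  1.7 -0. ] A [ 0.01 -0.    0.15] F [ 0.6 -0.1 -3.1] w 0.0559
```

```bash
python3 -m creep '[{"ax":0,"ay":0,"az":0,"tx":0.005,"ty":0.001,"tz":0,"fingers":0.05},{"ax":0,"ay":0,"az":0,"tx":0.009,"ty":0.001,"tz":0,"fingers":0.05},{"ax":0,"ay":0,"az":0,"tx":0.0115,"ty":0.001,"tz":0,"fingers":0.05},{"ax":0,"ay":0,"az":0,"tx":0.0115,"ty":0.001,"tz":0,"fingers":0.05},{"ax":0,"ay":0,"az":0,"tx":0.0122,"ty":0.001,"tz":0,"fingers":0.05}]'; python3 -c "
from h import *
go(.516,.344,.0663,-135)"; python3 -m creep '[{"ax":0,"ay":0,"az":0,"tx":0.0007,"ty":0,"tz":0,"fingers":0.05},{"ax":0,"ay":0,"az":0,"tx":0.0007,"ty":0,"tz":0,"fingers":0.05}]'
```

```text
time_s: 12.1
tcp_pos: [0.5159, 0.3442, 0.0659]
eef_rot: [-120.0, 89.9, 15.0]
contact_force: [-3.7, -0.6, 11.8]
gripper_width: 0.0552
t=12.10 tcp [0.5159 0.3442 0.0659] jaw -135.0 | T mm [-0.4  0.1 -0.2] A [ 0.05 -0.03  0.05] F [-3.7 -0.6 11.8] w 0.0552
time_s: 12.3
tcp_pos: [0.516, 0.3443, 0.0658]
eef_rot: [-113.2, 89.9, 21.9]
contact_force: [-4.0, -0.7, 11.5]
gripper_width: 0.0555
```

Firm contact (12 N). Release and go to the amber jar.

```bash
python3 -m creep '[{"ax":0,"ay":0,"az":0,"tx":0,"ty":0,"tz":0,"fingers":0.087},{"ax":0,"ay":0,"az":0,"tx":0,"ty":0,"tz":0,"fingers":0.087},{"ax":0,"ay":0,"az":0,"tx":0,"ty":0,"tz":0,"fingers":0.087}]'; python3 -m creep '[{"ax":0,"ay":0,"az":0,"tx":-0.02,"ty":0,"tz":0,"fingers":0.087},{"ax":0,"ay":0,"az":0,"tx":-0.05,"ty":0,"tz":0,"fingers":0.087},{"ax":0,"ay":0,"az":0,"tx":-0.095,"ty":0,"tz":0,"fingers":0.087},{"ax":0,"ay":0,"az":0,"tx":-0.135,"ty":0.015,"tz":-0.015,"fingers":0.087},{"ax":0,"ay":0,"az":0,"tx":-0.15,"ty":0.045,"tz":-0.045,"fingers":0.087}]'; python3 -c "
from h import *
go(.521,-.0915,.22,-135)"
```

```text
time_s: 12.6
tcp_pos: [0.5157, 0.344, 0.0641]
eef_rot: [-87.6, 90.0, 47.4]
contact_force: [0.8, 0.7, 0.2]
gripper_width: 0.0742
time_s: 13.1
tcp_pos: [0.5174, 0.2825, 0.2182]
eef_rot: [-100.9, 89.6, 34.3]
contact_force: [-0.2, -0.1, -0.5]
gripper_width: 0.0872
t=13.10 tcp [0.5174 0.2825 0.2182] jaw -134.8 | T mm [  -3.1  262.8 -266.2] A [ 0.19 -0.07  0.35] F [-0.2 -0.1 -0.5] w 0.0872
```

```bash
python3 -m creep '[{"ax":0,"ay":0,"az":0,"tx":0,"ty":0.034,"tz":-0.034,"fingers":0.087},{"ax":0,"ay":0,"az":0,"tx":0,"ty":0.068,"tz":-0.069,"fingers":0.087},{"ax":0,"ay":0,"az":0,"tx":0,"ty":0.102,"tz":-0.104,"fingers":0.087},{"ax":0,"ay":0,"az":0,"tx":0,"ty":0.136,"tz":-0.138,"fingers":0.087},{"ax":0,"ay":0,"az":0,"tx":0,"ty":0.17,"tz":-0.172,"fingers":0.087}]'; python3 -m creep '[{"ax":0,"ay":0,"az":0,"tx":0,"ty":0.030,"tz":-0.030,"fingers":0.087},{"ax":0,"ay":0,"az":0,"tx":0,"ty":0.055,"tz":-0.056,"fingers":0.087},{"ax":0,"ay":0,"az":0,"tx":0,"ty":0.07,"tz":-0.071,"fingers":0.087},{"ax":0,"ay":0,"az":0,"tx":0,"ty":0.073,"tz":-0.074,"fingers":0.087},{"ax":0,"ay":0,"az":0,"tx":0,"ty":0.073,"tz":-0.074,"fingers":0.087}]'; python3 -m creep '[{"ax":0,"ay":0,"az":0,"tx":0,"ty":0,"tz":0,"fingers":0.087}]'; python3 -c "
from h import *
c=cap('wrist');P=cloud(c); cv2.imwrite('pics/w3.png',c['pixels'])
X,Y,Z=[P[...,i] for i in range(3)]
for n,m in (('amb',(Z>.112)&(Z<.126)&(X>.45)&(X<.62)&(Y<0)&(Y>-.16)),('stone',(Z>.030)&(Z<.038)&(X>.55)&(X<.65)&(Y>-.2)&(Y<.2))):
  k,l,st,ce=cv2.connectedComponentsWithStats(m.astype(np.uint8)); 
  for i in range(1,k):
    if st[i,4]>300:
      q=np.argwhere(l==i)[:,::-1]; z=np.nanmedian(Z[l==i]); xy=(ray(c,q,z)[:,:2]*1000).astype(np.float32); print(n,ce[i].round(),st[i,4],z,cv2.minEnclosingCircle(xy),cv2.minAreaRect(xy))
go(.521,-.0915,.081,-135)"
```

```text
time_s: 13.6
tcp_pos: [0.5168, 0.0367, 0.2143]
eef_rot: [-117.4, 90.0, 17.6]
contact_force: [1.3, 0.4, 0.3]
gripper_width: 0.0869
time_s: 14.1
tcp_pos: [0.5177, -0.066, 0.214]
eef_rot: [36.2, 90.0, 171.1]
contact_force: [0.3, 0.8, -0.4]
gripper_width: 0.0869
time_s: 14.2
tcp_pos: [0.5178, -0.0649, 0.2141]
eef_rot: [-13.6, 90.0, 121.5]
contact_force: [0.4, -1.0, -0.9]
gripper_width: 0.0866
amb [302. 180.] 3940 0.12042723083550361 ((523.4851684570312, -93.23563385009766), 28.80552101135254) ((523.5233154296875, -93.17012023925781), (55.8541374206543, 56.303855895996094), 48.2680549621582)
stone [202. 162.] 8357 0.034439887952364134 ((594.6971435546875, -19.751346588134766), 92.72954559326172) ((594.791259765625, -19.935165405273438), (179.55345153808594, 49.823978424072266), 86.07669067382812)
stone [117. 241.] 415 0.030574328663145744 ((602.5267333984375, 111.15054321289062), 25.855817794799805) ((602.6656494140625, 109.87834167480469), (25.239715576171875, 48.56656265258789), 79.60308074951172)
t=14.25 tcp [ 0.5179 -0.0647  0.2141] jaw -134.9 | T mm [133.1  16.8 -21.2] A [0.06 0.   0.  ] F [ 0.4 -0.4 -0.4] w 0.0871
```

View pics/w3.png

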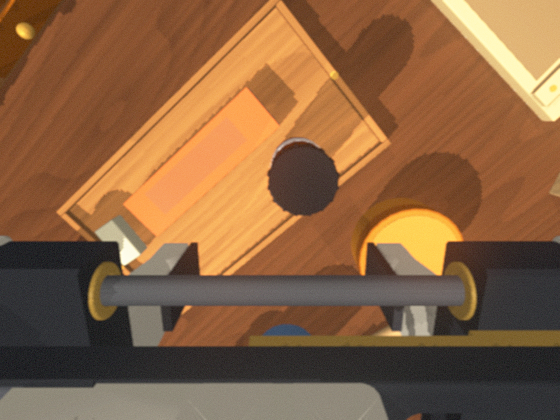

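Wrist view: the amber lid is at (302,180), and the whetstone is undisturbed at (202,162).

```bash
python3 -m creep '[{"ax":0,"ay":0,"az":0,"tx":0.01,"ty":0.0175,"tz":-0.022,"fingers":0.087},{"ax":0,"ay":0,"az":0,"tx":0.05,"ty":0.0175,"tz":-0.022,"fingers":0.087},{"ax":0,"ay":0,"az":0,"tx":0.095,"ty":0.0175,"tz":-0.022,"fingers":0.087},{"ax":0,"ay":0,"az":0,"tx":0.122,"ty":0.0175,"tz":-0.022,"fingers":0.087},{"ax":0,"ay":0,"az":0,"tx":0.131,"ty":0.0175,"tz":-0.022,"fingers":0.087}]'; python3 -m creep '[{"ax":0,"ay":0,"az":0,"tx":0,"ty":0,"tz":0,"fingers":0.087},{"ax":0,"ay":0,"az":0,"tx":0,"ty":0,"tz":0,"fingers":0.087},{"ax":0,"ay":0,"az":0,"tx":0,"ty":0,"tz":0,"fingers":0.087}]'; python3 -c "
from h import *
go(.521,-.0925,.081,-135)"
```

```text
time_s: 14.75
tcp_pos: [0.5192, -0.0926, 0.0803]
eef_rot: [50.5, 89.7, -174.4]
contact_force: [0.8, -0.5, 0.1]
gripper_width: 0.0866
time_s: 15.05
tcp_pos: [0.5223, -0.093, 0.0849]
eef_rot: [-130.1, 89.8, 5.0]
contact_force: [0.0, -0.8, 0.0]
gripper_width: 0.0868
t=15.05 tcp [ 0.5223 -0.093   0.0849] jaw -134.9 | T mm [3.9 0.6 1.3] A [ 0.06 -0.11  0.13] F [ 0.  -0.8  0. ] w 0.0868
```

```bash
python3 -m creep '[{"ax":0,"ay":0,"az":0,"tx":0.003,"ty":0.0005,"tz":0.001,"fingers":0.06},{"ax":0,"ay":0,"az":0,"tx":0.003,"ty":0.0005,"tz":0.001,"fingers":0.05},{"ax":0,"ay":0,"az":0,"tx":0.003,"ty":0.0005,"tz":0.001,"fingers":0.05},{"ax":0,"ay":0,"az":0,"tx":0.003,"ty":0.0005,"tz":0.001,"fingers":0.05},{"ax":0,"ay":0,"az":0,"tx":0.003,"ty":0.0005,"tz":0.001,"fingers":0.05}]' 25; python3 -c "
from h import *
go(.521,-.0925,.081,-135)"; python3 -m creep '[{"ax":0,"ay":0,"az":0,"tx":-0.015,"ty":0,"tz":0,"fingers":0.05},{"ax":0,"ay":0,"az":0,"tx":-0.04,"ty":0,"tz":0,"fingers":0.05},{"ax":0,"ay":0,"az":0,"tx":-0.075,"ty":0,"tz":0,"fingers":0.05},{"ax":0,"ay":0,"az":0,"tx":-0.11,"ty":0,"tz":0,"fingers":0.05},{"ax":0,"ay":0,"az":0,"tx":-0.13,"ty":0,"tz":0,"fingers":0.05}]'; python3 -c "
from h import *
go(.431,.348,.21,-135)"
```

```text
time_s: 15.55
tcp_pos: [0.5203, -0.093, 0.0804]
eef_rot: [-125.6, 90.0, 9.5]
contact_force: [1.1, 1.4, 1.7]
gripper_width: 0.0558
t=15.55 tcp [ 0.5203 -0.093   0.0804] jaw -135.0 | T mm [-0.6 -0.9 -0.2] A [ 0.01 -0.03  0.04] F [1.1 1.4 1.7] w 0.0558
time_s: 16.05
tcp_pos: [0.5205, -0.0931, 0.2127]
eef_rot: [-132.4, 89.9, 2.6]
contact_force: [0.4, 0.2, -1.6]
gripper_width: 0.0555
t=16.05 tcp [ 0.5205 -0.0931  0.2127] jaw -135.0 | T mm [   2.5 -248.7  375.1] A [ 0.02 -0.09  0.1 ] F [ 0.4  0.2 -1.6] w 0.0555
```

```bash
python3 -m creep '[{"ax":0,"ay":0,"az":0,"tx":0,"ty":-0.008,"tz":0.013,"fingers":0.05},{"ax":0,"ay":0,"az":0,"tx":0,"ty":-0.025,"tz":0.037,"fingers":0.05},{"ax":0,"ay":0,"az":0,"tx":0,"ty":-0.046,"tz":0.07,"fingers":0.05},{"ax":0,"ay":0,"az":0,"tx":0,"ty":-0.07,"tz":0.105,"fingers":0.05},{"ax":0,"ay":0,"az":0,"tx":0,"ty":-0.094,"tz":0.14,"fingers":0.05}]'; python3 -m creep '[{"ax":0,"ay":0,"az":0,"tx":0,"ty":-0.022,"tz":0.033,"fingers":0.05},{"ax":0,"ay":0,"az":0,"tx":0,"ty":-0.044,"tz":0.067,"fingers":0.05},{"ax":0,"ay":0,"az":0,"tx":0,"ty":-0.067,"tz":0.1,"fingers":0.05},{"ax":0,"ay":0,"az":0,"tx":0,"ty":-0.089,"tz":0.134,"fingers":0.05},{"ax":0,"ay":0,"az":0,"tx":0,"ty":-0.105,"tz":0.16,"fingers":0.05}]';  python3 -m creep '[{"ax":0,"ay":0,"az":0,"tx":0,"ty":-0.015,"tz":0.022,"fingers":0.05},{"ax":0,"ay":0,"az":0,"tx":0,"ty":-0.03,"tz":0.045,"fingers":0.05},{"ax":0,"ay":0,"az":0,"tx":0,"ty":-0.04,"tz":0.062,"fingers":0.05},{"ax":0,"ay":0,"az":0,"tx":0,"ty":-0.04,"tz":0.062,"fingers":0.05},{"ax":0,"ay":0,"az":0,"tx":0,"ty":-0.04,"tz":0.062,"fingers":0.05}]';python3 -c "
from h import *
go(.431,.348,.0784,-135)"
```

```text
time_s: 16.55
tcp_pos: [0.4864, 0.0735, 0.2098]
eef_rot: [53.9, 90.0, -171.1]
contact_force: [1.3, 0.6, -2.2]
gripper_width: 0.0559
time_s: 17.05
tcp_pos: [0.4475, 0.2617, 0.2097]
eef_rot: [67.4, 90.0, -157.5]
contact_force: [0.2, -0.3, -2.4]
gripper_width: 0.0559
time_s: 17.55
tcp_pos: [0.4325, 0.3317, 0.2097]
eef_rot: [94.9, 89.9, -130.0]
contact_force: [-0.8, -0.7, -2.2]
gripper_width: 0.0559
t=17.55 tcp [0.4325 0.3317 0.2097] jaw -135.0 | T mm [131.2 -10.6  12.5] A [ 0.05 -0.01 -0.07] F [-0.8 -0.7 -2.2] w 0.0559
```

```bash
python3 -m creep '[{"ax":0,"ay":0,"az":0,"tx":0.02,"ty":-0.009,"tz":0.01,"fingers":0.05},{"ax":0,"ay":0,"az":0,"tx":0.055,"ty":-0.0105,"tz":0.0125,"fingers":0.05},{"ax":0,"ay":0,"az":0,"tx":0.09,"ty":-0.0105,"tz":0.0125,"fingers":0.05},{"ax":0,"ay":0,"az":0,"tx":0.112,"ty":-0.0105,"tz":0.0125,"fingers":0.05},{"ax":0,"ay":0,"az":0,"tx":0.120,"ty":-0.0105,"tz":0.0125,"fingers":0.05}]'; python3 -m creep '[{"ax":0,"ay":0,"az":0,"tx":0.001,"ty":0,"tz":0,"fingers":0.05},{"ax":0,"ay":0,"az":0,"tx":0.001,"ty":0,"tz":0,"fingers":0.05},{"ax":0,"ay":0,"az":0,"tx":0.001,"ty":0,"tz":0,"fingers":0.05}]'; python3 -c "
from h import *
go(.431,.348,.0784,-135)"
```

```text
time_s: 18.05
tcp_pos: [0.4307, 0.3458, 0.0878]
eef_rot: [98.6, 89.7, -126.5]
contact_force: [0.2, -0.9, -2.6]
gripper_width: 0.0558
time_s: 18.35
tcp_pos: [0.4322, 0.3488, 0.0907]
eef_rot: [-82.6, 89.9, 52.4]
contact_force: [0.3, 0.3, -1.8]
gripper_width: 0.0555
t=18.35 tcp [0.4322 0.3488 0.0907] jaw -135.0 | T mm [12.3  1.5  0.3] A [0.01 0.02 0.14] F [ 0.3  0.3 -1.8] w 0.0555
```

```bash
python3 -m creep '[{"ax":0,"ay":0,"az":0,"tx":0.005,"ty":0,"tz":0,"fingers":0.05},{"ax":0,"ay":0,"az":0,"tx":0.009,"ty":0,"tz":0,"fingers":0.05},{"ax":0,"ay":0,"az":0,"tx":0.011,"ty":0,"tz":0,"fingers":0.05},{"ax":0,"ay":0,"az":0,"tx":0.0115,"ty":0,"tz":0,"fingers":0.05},{"ax":0,"ay":0,"az":0,"tx":0.0115,"ty":0,"tz":0,"fingers":0.05}]'; python3 -m creep '[{"ax":0,"ay":0,"az":0,"tx":0.0005,"ty":0,"tz":0,"fingers":0.05},{"ax":0,"ay":0,"az":0,"tx":0.0005,"ty":0,"tz":0,"fingers":0.05}]'
```

```text
time_s: 18.85
tcp_pos: [0.4316, 0.3483, 0.0781]
eef_rot: [-128.6, 90.0, 6.4]
contact_force: [-1.8, -1.5, 4.3]
gripper_width: 0.0558
time_s: 19.05
tcp_pos: [0.4317, 0.3484, 0.078]
eef_rot: [-107.8, 90.0, 27.2]
contact_force: [-1.2, -1.2, 6.4]
gripper_width: 0.0555
```

```bash
python3 -m creep '[{"ax":0,"ay":0,"az":0,"tx":0,"ty":0,"tz":0,"fingers":0.087},{"ax":0,"ay":0,"az":0,"tx":0,"ty":0,"tz":0,"fingers":0.087},{"ax":0,"ay":0,"az":0,"tx":0,"ty":0,"tz":0,"fingers":0.087}]'; python3 -m creep '[{"ax":0,"ay":0,"az":0,"tx":-0.02,"ty":0,"tz":0,"fingers":0.087},{"ax":0,"ay":0,"az":0,"tx":-0.05,"ty":0,"tz":0,"fingers":0.087},{"ax":0,"ay":0,"az":0,"tx":-0.095,"ty":0,"tz":0,"fingers":0.087},{"ax":0,"ay":0,"az":0,"tx":-0.135,"ty":0.015,"tz":-0.015,"fingers":0.087},{"ax":0,"ay":0,"az":0,"tx":-0.15,"ty":0.04,"tz":-0.05,"fingers":0.087}]'; python3 -c "
from h import *
go(.5935,-.020,.20,176.05)
go(.5935,-.020,.20,-3.95)
print(r.get_state()['joints'])"
```

```text
time_s: 19.35
tcp_pos: [0.4315, 0.3482, 0.077]
eef_rot: [103.4, 90.0, -121.6]
contact_force: [0.8, -0.1, 0.2]
gripper_width: 0.0741
time_s: 19.85
tcp_pos: [0.4398, 0.2867, 0.2312]
eef_rot: [-92.9, 89.7, 42.3]
contact_force: [0.5, -0.0, -0.5]
gripper_width: 0.0869
t=19.85 tcp [0.4398 0.2867 0.2312] jaw -134.8 | T mm [  30.6  109.5 -325.2] A [49.14  0.13  0.33] F [ 0.5 -0.  -0.5] w 0.0869
t=19.85 tcp [0.4398 0.2867 0.2312] jaw -134.8 | T mm [  30.6  109.5 -325.2] A [-130.86   -0.41    0.16] F [ 0.5 -0.  -0.5] w 0.0869
[ 54.58484585   5.96709307 -17.98239      0.08110405 -65.71075013
  -9.42627015]
```

```bash
python3 -m creep '[{"ax":7,"ay":0,"az":0,"tx":0,"ty":0.013,"tz":-0.038,"fingers":0.087},{"ax":15,"ay":0,"az":0,"tx":0,"ty":0.026,"tz":-0.078,"fingers":0.087},{"ax":23,"ay":0,"az":0,"tx":0,"ty":0.039,"tz":-0.118,"fingers":0.08},{"ax":31,"ay":0,"az":0,"tx":0,"ty":0.053,"tz":-0.158,"fingers":0.07},{"ax":39,"ay":0,"az":0,"tx":0,"ty":0.066,"tz":-0.198,"fingers":0.066}]' ; python3 -c "
from h import *
go(.5935,-.020,.20,176.05)"
```

```text
time_s: 20.35
tcp_pos: [0.5323, 0.0963, 0.2273]
eef_rot: [-57.4, 90.0, 38.3]
contact_force: [0.4, 0.6, 0.7]
gripper_width: 0.0703
t=20.35 tcp [0.5323 0.0963 0.2273] jaw -174.3 | T mm [  27.3  -49.3 -121.8] A [9.65 0.01 0.02] F [0.4 0.6 0.7] w 0.0703
```

```bash
python3 -m creep '[{"ax":6,"ay":0,"az":0,"tx":0.004,"ty":-0.015,"tz":-0.035,"fingers":0.066},{"ax":9,"ay":0,"az":0,"tx":0.008,"ty":-0.03,"tz":-0.07,"fingers":0.066},{"ax":9.6,"ay":0,"az":0,"tx":0.01,"ty":-0.042,"tz":-0.1,"fingers":0.066},{"ax":9.6,"ay":0,"az":0,"tx":0.01,"ty":-0.048,"tz":-0.117,"fingers":0.066},{"ax":9.6,"ay":0,"az":0,"tx":0.01,"ty":-0.048,"tz":-0.117,"fingers":0.066}]' ; python3 -m creep '[{"ax":0,"ay":0,"az":0,"tx":0,"ty":0,"tz":0,"fingers":0.066},{"ax":0,"ay":0,"az":0,"tx":0,"ty":0,"tz":0,"fingers":0.066}]'; python3 -c "
from h import *
c=cap('wrist');P=cloud(c); cv2.imwrite('pics/w4.png',c['pixels'])
X,Y,Z=[P[...,i] for i in range(3)]
m=(Z>.030)&(Z<.038)&(X>.55)&(X<.65)&(Y>-.2)&(Y<.2)
k,l,st,ce=cv2.connectedComponentsWithStats(m.astype(np.uint8)); 
for i in range(1,k):
    if st[i,4]>300:
      q=np.argwhere(l==i)[:,::-1]; z=np.nanmedian(Z[l==i]); xy=(ray(c,q,z)[:,:2]*1000).astype(np.float32); print(ce[i].round(),st[i,4],z,cv2.minAreaRect(xy))
go(.5935,-.020,.05,176.05)
c=cap('top'); cv2.imwrite('pics/top2.png',c['pixels']);"
```

```text
time_s: 20.85
tcp_pos: [0.5924, -0.0155, 0.2163]
eef_rot: [121.4, 89.9, -152.4]
contact_force: [0.5, 0.4, 0.1]
gripper_width: 0.0659
time_s: 21.05
tcp_pos: [0.5916, -0.0129, 0.2171]
eef_rot: [25.7, 90.0, 112.2]
contact_force: [0.6, 0.3, -0.1]
gripper_width: 0.0657
[279. 172.] 7976 0.03449789646708201 ((594.9869995117188, -20.149314880371094), (179.3358612060547, 49.815372467041016), 86.07073211669922)
t=21.10 tcp [ 0.5916 -0.0127  0.2173] jaw 176.5 | T mm [167.3  -2.3  -7.2] A [0.41 0.01 0.01] F [-1.   0.2  0.5] w 0.0659
```

View pics/w4.png

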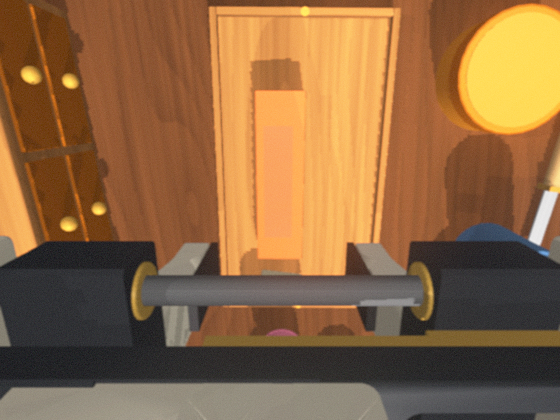

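View pics/top2.png

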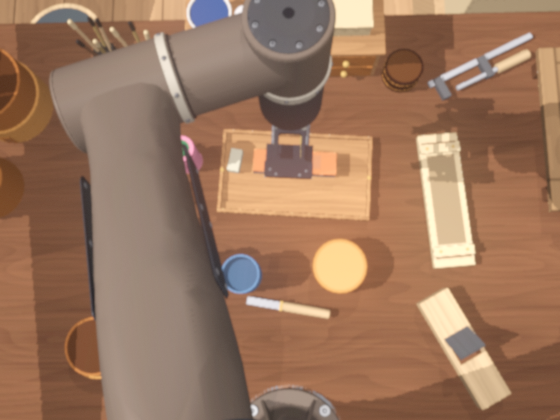

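Both views show the shelf tray clear except whetstone and dressing stone; the stone is centred at wrist (279,172). The wrist estimate held through a 49° turn, so I trust it: stone at (0.5950, -0.0201).

```bash
python3 -m creep '[{"ax":0.4,"ay":0,"az":0,"tx":0.03,"ty":-0.003,"tz":-0.007,"fingers":0.066},{"ax":0.4,"ay":0,"az":0,"tx":0.075,"ty":-0.0035,"tz":-0.007,"fingers":0.066},{"ax":0.4,"ay":0,"az":0,"tx":0.12,"ty":-0.0035,"tz":-0.007,"fingers":0.066},{"ax":0.4,"ay":0,"az":0,"tx":0.15,"ty":-0.0035,"tz":-0.007,"fingers":0.066},{"ax":0.4,"ay":0,"az":0,"tx":0.163,"ty":-0.0035,"tz":-0.007,"fingers":0.066}]' ; python3 -m creep '[{"ax":0,"ay":0,"az":0,"tx":0,"ty":0,"tz":0,"fingers":0.066},{"ax":0,"ay":0,"az":0,"tx":0,"ty":0,"tz":0,"fingers":0.066},{"ax":0,"ay":0,"az":0,"tx":0,"ty":0,"tz":0,"fingers":0.066}]'; python3 -c "
from h import *
go(.595,-.0201,.011,176.05)"
```

```text
time_s: 21.65
tcp_pos: [0.593, -0.0203, 0.0513]
eef_rot: [104.8, 89.8, -169.1]
contact_force: [-0.9, -0.2, 0.3]
gripper_width: 0.0662
time_s: 21.95
tcp_pos: [0.5964, -0.0202, 0.0562]
eef_rot: [-75.3, 89.8, 10.8]
contact_force: [-0.3, 0.0, 0.1]
gripper_width: 0.0659
t=21.95 tcp [ 0.5964 -0.0202  0.0562] jaw 176.0 | T mm [45.2  1.5 -0.1] A [-0.    0.05  0.18] F [-0.3  0.   0.1] w 0.0659
```

```bash
python3 -m creep '[{"ax":0,"ay":0,"az":0,"tx":0.01,"ty":0.001,"tz":0,"fingers":0.066},{"ax":0,"ay":0,"az":0,"tx":0.022,"ty":0.001,"tz":0,"fingers":0.066},{"ax":0,"ay":0,"az":0,"tx":0.034,"ty":0.001,"tz":0,"fingers":0.066},{"ax":0,"ay":0,"az":0,"tx":0.041,"ty":0.001,"tz":0,"fingers":0.066},{"ax":0,"ay":0,"az":0,"tx":0.0435,"ty":0.001,"tz":0,"fingers":0.066}]' ; python3 -m creep '[{"ax":0,"ay":0,"az":0,"tx":0,"ty":0,"tz":0,"fingers":0.066},{"ax":0,"ay":0,"az":0,"tx":0,"ty":0,"tz":0,"fingers":0.066},{"ax":0,"ay":0,"az":0,"tx":0,"ty":0,"tz":0,"fingers":0.066}]'; python3 -c "
from h import *
go(.595,-.0201,.011,176.05)"
```

```text
time_s: 22.45
tcp_pos: [0.5931, -0.0209, 0.0091]
eef_rot: [108.6, 89.9, -165.4]
contact_force: [1.0, -0.3, 0.1]
gripper_width: 0.0661
time_s: 22.75
tcp_pos: [0.5943, -0.0205, 0.0111]
eef_rot: [-75.7, 90.0, 10.3]
contact_force: [0.3, -0.2, 0.7]
gripper_width: 0.0659
t=22.75 tcp [ 0.5943 -0.0205  0.0111] jaw 176.0 | T mm [ 0.1 -0.6  0.5] A [-0.03  0.01  0.04] F [ 0.3 -0.2  0.7] w 0.0659
```

Close with a firmer grip, then lift and use the wrist camera to measure the board.

```bash
python3 -m creep '[{"ax":0,"ay":0,"az":0,"tx":0,"ty":0,"tz":0,"fingers":0.055},{"ax":0,"ay":0,"az":0,"tx":0,"ty":0,"tz":0,"fingers":0.045},{"ax":0,"ay":0,"az":0,"tx":0,"ty":0,"tz":0,"fingers":0.045},{"ax":0,"ay":0,"az":0,"tx":0,"ty":0,"tz":0,"fingers":0.045}]' 40; python3 -c "
from h import *
go(.595,-.0201,.011,176.05)"; python3 -m creep '[{"ax":0,"ay":0,"az":0,"tx":-0.01,"ty":0,"tz":0,"fingers":0.045},{"ax":0,"ay":0,"az":0,"tx":-0.03,"ty":0,"tz":0,"fingers":0.045},{"ax":0,"ay":0,"az":0,"tx":-0.06,"ty":0,"tz":0,"fingers":0.045},{"ax":0,"ay":0,"az":0,"tx":-0.095,"ty":0,"tz":0,"fingers":0.045},{"ax":0,"ay":0,"az":0,"tx":-0.12,"ty":0,"tz":0,"fingers":0.045}]'; python3 -c "
from h import *
go(.511,-.343,.15,94.55)
print(r.get_state()['moment'])"
```

```text
time_s: 23.15
tcp_pos: [0.594, -0.0206, 0.0109]
eef_rot: [-77.1, 90.0, 8.9]
contact_force: [-1.3, -0.3, 3.5]
gripper_width: 0.05
t=23.15 tcp [ 0.594  -0.0206  0.0109] jaw 176.0 | T mm [-0.1 -1.   0.5] A [-0.03  0.    0.01] F [-1.3 -0.3  3.5] w 0.05
time_s: 23.65
tcp_pos: [0.594, -0.0206, 0.1329]
eef_rot: [-72.0, 90.0, 14.1]
contact_force: [0.5, 0.9, -5.3]
gripper_width: 0.0498
t=23.65 tcp [ 0.594  -0.0206  0.1329] jaw 176.0 | T mm [ -17.2   60.3 -327.4] A [8.146e+01 5.000e-02 3.000e-02] F [ 0.5  0.9 -5.3] w 0.0498
[ 0.05005288 -0.27691199 -0.03772788]
```

```bash
python3 -m creep '[{"ax":6,"ay":0,"az":0,"tx":-0.003,"ty":0.002,"tz":-0.014,"fingers":0.045},{"ax":13,"ay":0,"az":0,"tx":-0.006,"ty":0.006,"tz":-0.04,"fingers":0.045},{"ax":21,"ay":0,"az":0,"tx":-0.008,"ty":0.012,"tz":-0.07,"fingers":0.045},{"ax":29,"ay":0,"az":0,"tx":-0.01,"ty":0.019,"tz":-0.105,"fingers":0.045},{"ax":37,"ay":0,"az":0,"tx":-0.012,"ty":0.026,"tz":-0.14,"fingers":0.045}]'; python3 -c "
from h import *
go(.511,-.343,.15,94.55)"
```

```text
time_s: 24.15
tcp_pos: [0.5572, -0.1593, 0.1428]
eef_rot: [107.4, 89.9, 156.1]
contact_force: [0.5, -0.2, -5.3]
gripper_width: 0.0494
t=24.15 tcp [ 0.5572 -0.1593  0.1428] jaw 138.7 | T mm [  -7.3  -86.6 -168.5] A [ 4.415e+01 -4.000e-02 -5.000e-02] F [ 0.5 -0.2 -5.3] w 0.0494
```

```bash
python3 -m creep '[{"ax":8,"ay":0,"az":0,"tx":-0.003,"ty":-0.017,"tz":-0.033,"fingers":0.045},{"ax":16,"ay":0,"az":0,"tx":-0.005,"ty":-0.034,"tz":-0.066,"fingers":0.045},{"ax":24,"ay":0,"az":0,"tx":-0.006,"ty":-0.051,"tz":-0.099,"fingers":0.045},{"ax":32,"ay":0,"az":0,"tx":-0.007,"ty":-0.067,"tz":-0.13,"fingers":0.045},{"ax":39,"ay":0,"az":0,"tx":-0.007,"ty":-0.079,"tz":-0.153,"fingers":0.045}]'; python3 -m creep '[{"ax":4,"ay":0,"az":0,"tx":0,"ty":-0.003,"tz":-0.006,"fingers":0.045},{"ax":4,"ay":0,"az":0,"tx":0,"ty":-0.003,"tz":-0.006,"fingers":0.045},{"ax":4,"ay":0,"az":0,"tx":0,"ty":-0.003,"tz":-0.006,"fingers":0.045},{"ax":4,"ay":0,"az":0,"tx":0,"ty":-0.003,"tz":-0.006,"fingers":0.045}]'; python3 -c "
from h import *
go(.511,-.343,.15,94.55)
c=cap('wrist');P=cloud(c);cv2.imwrite('pics/w5.png',c['pixels']);np.savez('w5.npz',P=P,im=c['pixels'])
c=cap('top');cv2.imwrite('pics/top3.png',c['pixels'])
go(.511,-.343,.15,94.55)"
```

```text
time_s: 24.65
tcp_pos: [0.5162, -0.3274, 0.1497]
eef_rot: [140.1, 89.9, 149.7]
contact_force: [0.3, -0.1, -5.1]
gripper_width: 0.0495
time_s: 25.05
tcp_pos: [0.5124, -0.3291, 0.1497]
eef_rot: [97.8, 90.0, 103.9]
contact_force: [0.3, -0.1, -4.8]
gripper_width: 0.0496
t=25.05 tcp [ 0.5124 -0.3291  0.1497] jaw 96.1 | T mm [ -0.3 -13.7  -2.8] A [ 1.6  -0.   -0.01] F [ 0.3 -0.1 -4.8] w 0.0496
t=25.15 tcp [ 0.5126 -0.329   0.1498] jaw 96.1 | T mm [ -0.2 -13.7  -3. ] A [ 1.58  0.01 -0.  ] F [-0.3 -0.3 -4.9] w 0.05
```

View pics/w5.png

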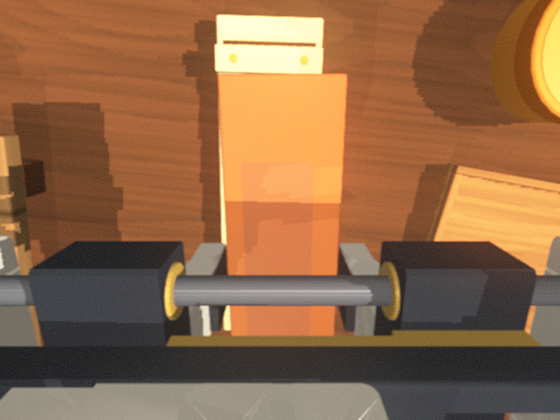

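View pics/top3.png

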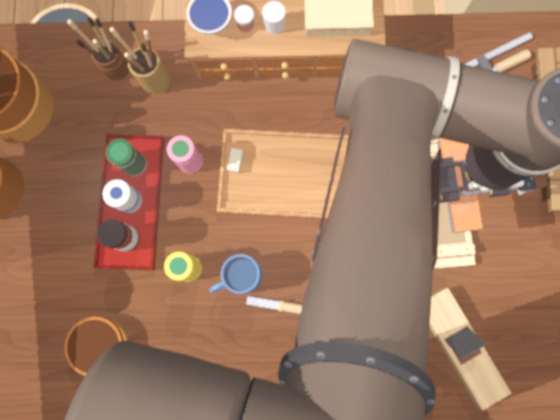

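The top view shows green (123,155), white (121,196) and amber (117,236) standing in the red tray, and nothing else disturbed. The wrist view shows the near stop at (270,58) beyond the held stone.

```bash
python3 -c "
from h import *
c=cap('top');P=cloud(c);X,Y,Z=[P[...,i] for i in range(3)]
for n,a,b,h in (('g',.55,.66,.112),('w',.47,.56,.106),('a',.37,.475,.118)):
    m=(Z>h-.008)&(Z<h+.006)&(X>a)&(X<b)&(Y>.28)&(Y<.42)
    q=np.argwhere(m)[:,::-1]; xy=(ray(c,q,h)[:,:2]*1000).astype(np.float32);print(n,len(q),np.round(cv2.minEnclosingCircle(xy)[0],1),np.round(xy.mean(0),1),cv2.minAreaRect(xy), np.nanmedian(Z[m]))
c=cap('wrist');P=cloud(c);X,Y,Z=[P[...,i] for i in range(3)]
m=(X>.35)&(X<.44)&(Y>-.42)&(Y<-.28)&(Z>.012)
for lo,hi in ((.012,.0225),(.0225,.032)):
    k,l,st,ce=cv2.connectedComponentsWithStats((m&(Z>lo)&(Z<hi)).astype(np.uint8))
    for i in range(1,k):
        if st[i,4]>300:
            q=np.argwhere(l==i)[:,::-1]; z=np.nanmedian(Z[l==i]); xy=(ray(c,q,.026 if hi>.03 else .018)[:,:2]*1000).astype(np.float32)
            print(ce[i].round(),st[i],z.round(4),cv2.minAreaRect(xy)); print(np.round(cv2.boxPoints(cv2.minAreaRect(xy)),1).tolist())
# held stone top
m=(Z>.14)&(Z<.17)&(abs(X-.51)<.12)&(abs(Y+.33)<.06)
g=np.argwhere(m)[:,::-1]; xyz=P[m]; print('stone z',np.nanmedian(xyz[:,2]),xyz.min(0),xyz.max(0))
go(.511,-.343,.15,94.55)"
```

```text
g 579 [598.2 337.7] [598.3 337.7] ((597.97021484375, 337.43426513671875), (56.060386657714844, 54.62040710449219), 46.164466857910156) 0.11152978228432708
w 587 [513.1 341.1] [513.3 341.8] ((513.4150390625, 341.65460205078125), (55.60088348388672, 55.058902740478516), 26.55894660949707) 0.10553783529826966
a 632 [430.7 344.4] [430.3 345.9] ((430.42333984375, 344.4565734863281), (58.68767547607422, 53.89320755004883), 89.47402954101562) 0.11733006810385727
[269.  30.] [ 216   15  107   32 3118] 0.0186 ((378.1496887207031, -355.13909912109375), (21.23976707458496, 84.55380249023438), 4.487347602844238)
[[364.29998779296875, -313.79998779296875], [370.8999938964844, -398.1000061035156], [392.0, -396.5], [385.3999938964844, -312.20001220703125]]
[268.  59.] [ 214   44  108   30 2938] 0.0265 ((400.39013671875, -353.4336242675781), (20.401330947875977, 84.82410430908203), 4.487340927124023)
[[386.8999938964844, -311.8999938964844], [393.5, -396.5], [413.8999938964844, -394.8999938964844], [407.20001220703125, -310.3999938964844]]
stone z 0.16338386207118522 [ 0.49755544 -0.37212475  0.15350952] [ 0.51067376 -0.29086807  0.16999914]
t=25.25 tcp [ 0.5125 -0.3291  0.1498] jaw 96.1 | T mm [ -0.2 -13.6  -3. ] A [ 1.55  0.01 -0.  ] F [-0.9 -0.6 -4.3] w 0.0494
```

Board centre from the near stop (wrist): (0.512, -0.3446), and from the top view corrected: (0.5113, -0.3449); they agree. Aim for TCP (0.5115, -0.3447), jaw 94.5°.

```bash
python3 -c "
from h import *
go(.5115,-.3447,.05,94.5)"; python3 -m creep '[{"ax":1.6,"ay":0,"az":0,"tx":0.015,"ty":-0.012,"tz":-0.002,"fingers":0.045},{"ax":1.6,"ay":0,"az":0,"tx":0.04,"ty":-0.0155,"tz":-0.0022,"fingers":0.045},{"ax":1.6,"ay":0,"az":0,"tx":0.07,"ty":-0.0155,"tz":-0.0022,"fingers":0.045},{"ax":1.6,"ay":0,"az":0,"tx":0.09,"ty":-0.0155,"tz":-0.0022,"fingers":0.045},{"ax":1.6,"ay":0,"az":0,"tx":0.098,"ty":-0.0155,"tz":-0.0022,"fingers":0.045}]';python3 -m creep '[{"ax":0,"ay":0,"az":0,"tx":0,"ty":0,"tz":0,"fingers":0.045},{"ax":0,"ay":0,"az":0,"tx":0,"ty":0,"tz":0,"fingers":0.045},{"ax":0,"ay":0,"az":0,"tx":0,"ty":0,"tz":0,"fingers":0.045}]'; python3 -c "
from h import *
go(.5115,-.3447,.022,94.5)"
```

```text
t=25.25 tcp [ 0.5125 -0.3291  0.1498] jaw 96.1 | T mm [ 99.8 -15.4  -2.7] A [ 1.6   0.01 -0.  ] F [-0.9 -0.6 -4.3] w 0.0494
time_s: 25.75
tcp_pos: [0.5098, -0.3451, 0.0485]
eef_rot: [154.6, 89.7, 159.0]
contact_force: [-0.2, 0.1, -3.9]
gripper_width: 0.0497
time_s: 26.05
tcp_pos: [0.5126, -0.3458, 0.053]
eef_rot: [-27.6, 89.9, -23.2]
contact_force: [0.0, 0.0, -5.2]
gripper_width: 0.0498
t=26.05 tcp [ 0.5126 -0.3458  0.053 ] jaw 94.4 | T mm [31.   1.2 -1. ] A [-0.08  0.11  0.06] F [ 0.   0.  -5.2] w 0.0498
```

```bash
python3 -m creep '[{"ax":0,"ay":0,"az":0,"tx":0.01,"ty":0.001,"tz":-0.0005,"fingers":0.045},{"ax":0,"ay":0,"az":0,"tx":0.02,"ty":0.001,"tz":-0.0005,"fingers":0.045},{"ax":0,"ay":0,"az":0,"tx":0.026,"ty":0.001,"tz":-0.0005,"fingers":0.045},{"ax":0,"ay":0,"az":0,"tx":0.028,"ty":0.001,"tz":-0.0005,"fingers":0.045},{"ax":0,"ay":0,"az":0,"tx":0.028,"ty":0.001,"tz":-0.0005,"fingers":0.045}]';python3 -m creep '[{"ax":0,"ay":0,"az":0,"tx":0,"ty":0,"tz":0,"fingers":0.045},{"ax":0,"ay":0,"az":0,"tx":0.001,"ty":0,"tz":0,"fingers":0.045},{"ax":0,"ay":0,"az":0,"tx":0.001,"ty":0,"tz":0,"fingers":0.045}]'; python3 -c "
from h import *
go(.5115,-.3447,.021,94.5)"
```

```text
time_s: 26.55
tcp_pos: [0.5107, -0.3443, 0.023]
eef_rot: [161.0, 89.9, 165.4]
contact_force: [-0.1, -0.3, -4.5]
gripper_width: 0.0498
time_s: 26.85
tcp_pos: [0.5111, -0.3445, 0.0228]
eef_rot: [-20.3, 90.0, -15.8]
contact_force: [-0.2, -0.7, -5.7]
gripper_width: 0.0496
t=26.85 tcp [ 0.5111 -0.3445  0.0228] jaw 94.4 | T mm [ 1.8 -0.3  0.3] A [-0.09  0.02  0.01] F [-0.2 -0.7 -5.7] w 0.0496
```

```bash
python3 -m creep '[{"ax":0,"ay":0,"az":0,"tx":0.001,"ty":0,"tz":0,"fingers":0.045},{"ax":0,"ay":0,"az":0,"tx":0.0015,"ty":0,"tz":0,"fingers":0.045},{"ax":0,"ay":0,"az":0,"tx":0.0015,"ty":0,"tz":0,"fingers":0.045},{"ax":0,"ay":0,"az":0,"tx":0.0015,"ty":0,"tz":0,"fingers":0.045}]'; python3 -m creep '[{"ax":0,"ay":0,"az":0,"tx":0.0007,"ty":0,"tz":0,"fingers":0.045},{"ax":0,"ay":0,"az":0,"tx":0.0007,"ty":0,"tz":0,"fingers":0.045}]'
```

```text
time_s: 27.25
tcp_pos: [0.511, -0.3444, 0.0212]
eef_rot: [-65.7, 90.0, -61.3]
contact_force: [-0.9, -0.3, -5.7]
gripper_width: 0.05
time_s: 27.45
tcp_pos: [0.5111, -0.3445, 0.0209]
eef_rot: [-41.0, 90.0, -36.6]
contact_force: [-1.1, 0.4, 0.6]
gripper_width: 0.0496
```

Weight is carried by the bed. Open gently (to 66 mm), rise, and inspect.

```bash
python3 -m creep '[{"ax":0,"ay":0,"az":0,"tx":0,"ty":0,"tz":0,"fingers":0.07},{"ax":0,"ay":0,"az":0,"tx":0,"ty":0,"tz":0,"fingers":0.07},{"ax":0,"ay":0,"az":0,"tx":0,"ty":0,"tz":0,"fingers":0.07},{"ax":0,"ay":0,"az":0,"tx":0,"ty":0,"tz":0,"fingers":0.07}]' 25; python3 -m creep '[{"ax":0,"ay":0,"az":0,"tx":-0.02,"ty":0,"tz":0,"fingers":0.07},{"ax":0,"ay":0,"az":0,"tx":-0.06,"ty":0,"tz":0,"fingers":0.07},{"ax":0,"ay":0,"az":0,"tx":-0.105,"ty":0,"tz":0,"fingers":0.087},{"ax":0,"ay":0,"az":0,"tx":-0.15,"ty":0,"tz":0,"fingers":0.087},{"ax":0,"ay":0,"az":0,"tx":-0.19,"ty":0.02,"tz":0,"fingers":0.087}]'; python3 -c "
from h import *
c=cap('wrist');P=cloud(c);cv2.imwrite('pics/w6.png',c['pixels']);X,Y,Z=[P[...,i] for i in range(3)]
for n,m,h in (('stone',(abs(Z-.044)<.004)&(abs(X-.51)<.12)&(abs(Y+.345)<.05),.044),('stop',(abs(Z-.0265)<.003)&(X>.37)&(X<.43)&(abs(Y+.35)<.06),.026)):
    k,l,st,ce=cv2.connectedComponentsWithStats(m.astype(np.uint8))
    i=1+np.argmax(st[1:,4]); q=np.argwhere(l==i)[:,::-1]; xy=(ray(c,q,h)[:,:2]*1000).astype(np.float32); print(n,st[i,4],np.nanmedian(Z[l==i]),cv2.minAreaRect(xy))
go(.4317,.3484,.21,-135)
print(r.get_state()['joints'])"
```

```text
time_s: 27.85
tcp_pos: [0.5112, -0.3445, 0.0206]
eef_rot: [-32.5, 90.0, -28.0]
contact_force: [-0.4, 0.1, 0.3]
gripper_width: 0.0693
time_s: 28.35
tcp_pos: [0.5097, -0.3257, 0.2128]
eef_rot: [-49.5, 89.9, -45.2]
contact_force: [1.7, -0.5, -0.1]
gripper_width: 0.0853
stone 8413 0.044468589028989036 ((512.9578247070312, -346.1988525390625), (178.77120971679688, 49.860164642333984), 4.22514533996582)
stop 1895 0.026469061432168983 ((400.3126525878906, -353.84088134765625), (19.166532516479492, 84.32704162597656), 4.285203456878662)
t=28.40 tcp [ 0.5119 -0.3245  0.2202] jaw 94.4 | T mm [  6.4 677.1 -28.1] A [-1.3057e+02 -7.0000e-02  7.6000e-01] F [1.4 0.5 7.2] w 0.0861
[-13.83641184  13.98143041  -9.50091067   0.13358265 -65.91952787
 -71.78602651]
```

View pics/w6.png

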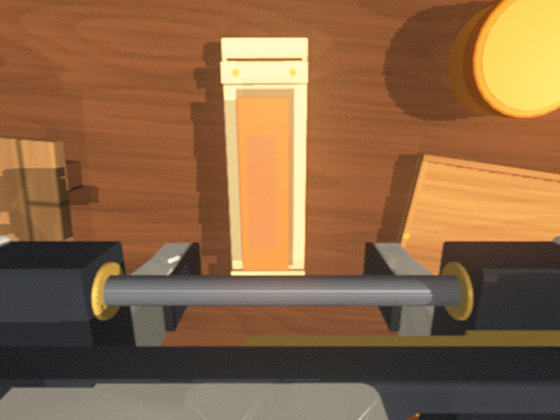

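The stone lies orange side up between the stops, at wrist pixel (265,185). Relative to the near stop it is within ~1 mm of centre both ways. Now I return the amber jar.

```bash
python3 -m creep '[{"ax":-6,"ay":0,"az":0.4,"tx":0.001,"ty":0.025,"tz":-0.001,"fingers":0.087},{"ax":-14,"ay":0,"az":0.7,"tx":0.003,"ty":0.068,"tz":-0.003,"fingers":0.087},{"ax":-22,"ay":0,"az":0.7,"tx":0.003,"ty":0.112,"tz":-0.005,"fingers":0.087},{"ax":-30,"ay":0,"az":0.7,"tx":0.003,"ty":0.156,"tz":-0.007,"fingers":0.087},{"ax":-38,"ay":0,"az":0.7,"tx":0.003,"ty":0.2,"tz":-0.009,"fingers":0.087}]'; python3 -c "
from h import *
go(.4317,.3484,.21,-135)"
```

```text
time_s: 28.9
tcp_pos: [0.4847, -0.1243, 0.2074]
eef_rot: [68.6, 89.3, 111.3]
contact_force: [0.8, 0.5, -0.0]
gripper_width: 0.0871
t=28.90 tcp [ 0.4847 -0.1243  0.2074] jaw 132.7 | T mm [  2.9 383.2 281.8] A [-92.28   0.7   -0.29] F [ 0.8  0.5 -0. ] w 0.0871
```

```bash
python3 -m creep '[{"ax":-8,"ay":0.2,"az":0,"tx":0,"ty":0.036,"tz":0.026,"fingers":0.087},{"ax":-16,"ay":0.5,"az":-0.2,"tx":0,"ty":0.072,"tz":0.053,"fingers":0.087},{"ax":-24,"ay":0.5,"az":-0.2,"tx":0,"ty":0.108,"tz":0.079,"fingers":0.087},{"ax":-32,"ay":0.6,"az":-0.2,"tx":0,"ty":0.144,"tz":0.106,"fingers":0.087},{"ax":-40,"ay":0.6,"az":-0.2,"tx":0,"ty":0.18,"tz":0.132,"fingers":0.087}]'; python3 -c "
from h import *
go(.4317,.3484,.21,-135)"
```

```text
time_s: 29.4
tcp_pos: [0.4607, 0.098, 0.2102]
eef_rot: [89.5, 89.7, 172.3]
contact_force: [1.3, 0.2, 0.0]
gripper_width: 0.0871
t=29.40 tcp [0.4607 0.098  0.2102] jaw 172.8 | T mm [  0.6  60.3 244.8] A [-52.24   0.15  -0.3 ] F [1.3 0.2 0. ] w 0.0871
```

```bash
python3 -m creep '[{"ax":-8,"ay":0,"az":-0.1,"tx":0,"ty":0.01,"tz":0.042,"fingers":0.087},{"ax":-16,"ay":0,"az":-0.2,"tx":0,"ty":0.021,"tz":0.085,"fingers":0.087},{"ax":-24,"ay":0.1,"az":-0.3,"tx":0,"ty":0.031,"tz":0.127,"fingers":0.087},{"ax":-32,"ay":0.1,"az":-0.3,"tx":0,"ty":0.042,"tz":0.169,"fingers":0.087},{"ax":-40,"ay":0.1,"az":-0.3,"tx":0,"ty":0.05,"tz":0.205,"fingers":0.087}]';python3 -m creep '[{"ax":-7,"ay":0,"az":0,"tx":0,"ty":-0.012,"tz":0.025,"fingers":0.087},{"ax":-12,"ay":0,"az":0,"tx":0,"ty":-0.014,"tz":0.03,"fingers":0.087},{"ax":-12.2,"ay":0,"az":0,"tx":0,"ty":-0.014,"tz":0.03,"fingers":0.087},{"ax":-12.2,"ay":0,"az":0,"tx":0,"ty":-0.014,"tz":0.03,"fingers":0.087},{"ax":-12.2,"ay":0,"az":0,"tx":0,"ty":-0.014,"tz":0.03,"fingers":0.087}]'; python3 -c "
from h import *
go(.4317,.3484,.079,-135)"
```

```text
time_s: 29.9
tcp_pos: [0.438, 0.3081, 0.2103]
eef_rot: [34.2, 90.0, 157.0]
contact_force: [0.1, -0.2, -0.2]
gripper_width: 0.0872
time_s: 30.4
tcp_pos: [0.4345, 0.3381, 0.2103]
eef_rot: [56.2, 89.9, -169.3]
contact_force: [0.4, -0.8, -0.3]
gripper_width: 0.087
t=30.40 tcp [0.4345 0.3381 0.2103] jaw -135.5 | T mm [131.3  -5.4   9.3] A [-0.54  0.04 -0.05] F [ 0.4 -0.8 -0.3] w 0.087
```

```bash
python3 -m creep '[{"ax":-0.5,"ay":0,"az":0,"tx":0.02,"ty":-0.005,"tz":0.009,"fingers":0.087},{"ax":-0.5,"ay":0,"az":0,"tx":0.06,"ty":-0.0055,"tz":0.0095,"fingers":0.087},{"ax":-0.5,"ay":0,"az":0,"tx":0.1,"ty":-0.0055,"tz":0.0095,"fingers":0.087},{"ax":-0.5,"ay":0,"az":0,"tx":0.122,"ty":-0.0055,"tz":0.0095,"fingers":0.087},{"ax":-0.5,"ay":0,"az":0,"tx":0.130,"ty":-0.0055,"tz":0.0095,"fingers":0.087}]';python3 -m creep '[{"ax":0,"ay":0,"az":0,"tx":0,"ty":0,"tz":0,"fingers":0.087},{"ax":0,"ay":0,"az":0,"tx":0,"ty":0,"tz":0,"fingers":0.087},{"ax":0,"ay":0,"az":0,"tx":0,"ty":0,"tz":0,"fingers":0.087}]'; python3 -c "
from h import *
go(.4317,.3484,.079,-135)"
```

```text
time_s: 30.9
tcp_pos: [0.4309, 0.3473, 0.078]
eef_rot: [89.9, 89.7, -135.1]
contact_force: [-0.3, -0.2, -0.1]
gripper_width: 0.087
time_s: 31.2
tcp_pos: [0.4323, 0.3501, 0.0819]
eef_rot: [-59.9, 89.9, 75.2]
contact_force: [-0.2, 0.1, -0.3]
gripper_width: 0.087
t=31.20 tcp [0.4323 0.3501 0.0819] jaw -134.9 | T mm [ 2.9  1.6 -0.8] A [0.1  0.06 0.1 ] F [-0.2  0.1 -0.3] w 0.087
```

```bash
python3 -m creep '[{"ax":0.1,"ay":0,"az":0,"tx":0.0025,"ty":0.0015,"tz":-0.001,"fingers":0.087},{"ax":0.1,"ay":0,"az":0,"tx":0.0025,"ty":0.0015,"tz":-0.001,"fingers":0.065},{"ax":0.1,"ay":0,"az":0,"tx":0.0025,"ty":0.0015,"tz":-0.001,"fingers":0.05},{"ax":0.1,"ay":0,"az":0,"tx":0.0025,"ty":0.0015,"tz":-0.001,"fingers":0.05},{"ax":0.1,"ay":0,"az":0,"tx":0.0025,"ty":0.0015,"tz":-0.001,"fingers":0.05}]' 25;python3 -m creep '[{"ax":0,"ay":0,"az":0,"tx":0,"ty":0,"tz":0,"fingers":0.05},{"ax":0,"ay":0,"az":0,"tx":0,"ty":0,"tz":0,"fingers":0.05}]'; python3 -c "
from h import *
go(.4317,.3484,.078,-135)"; python3 -m creep '[{"ax":0,"ay":0,"az":0,"tx":-0.015,"ty":0,"tz":0,"fingers":0.05},{"ax":0,"ay":0,"az":0,"tx":-0.04,"ty":0,"tz":0,"fingers":0.05},{"ax":0,"ay":0,"az":0,"tx":-0.075,"ty":0,"tz":0,"fingers":0.05},{"ax":0,"ay":0,"az":0,"tx":-0.11,"ty":0,"tz":0,"fingers":0.05},{"ax":0,"ay":0,"az":0,"tx":-0.13,"ty":0,"tz":0,"fingers":0.05}]'; python3 -c "
from h import *
go(.5218,-.0915,.21,-135)"
```

```text
time_s: 31.7
tcp_pos: [0.4312, 0.3477, 0.0778]
eef_rot: [52.2, 89.9, -172.7]
contact_force: [0.6, -0.1, -0.6]
gripper_width: 0.0607
time_s: 31.9
tcp_pos: [0.4314, 0.3479, 0.0778]
eef_rot: [39.4, 90.0, 174.4]
contact_force: [0.6, 0.7, -0.7]
gripper_width: 0.0562
t=31.90 tcp [0.4314 0.3479 0.0778] jaw -135.0 | T mm [-0.2 -0.6  0.1] A [ 0.02  0.03 -0.03] F [ 0.6  0.7 -0.7] w 0.0562
time_s: 32.4
tcp_pos: [0.4317, 0.348, 0.2103]
eef_rot: [-56.0, 89.9, 79.0]
contact_force: [0.2, -0.2, -3.0]
gripper_width: 0.0558
t=32.40 tcp [0.4317 0.348  0.2103] jaw -135.0 | T mm [  -0.4  247.2 -374.4] A [0.02 0.05 0.07] F [ 0.2 -0.2 -3. ] w 0.0558
```

```bash
python3 -m creep '[{"ax":0,"ay":0,"az":0,"tx":0,"ty":0.008,"tz":-0.013,"fingers":0.05},{"ax":0,"ay":0,"az":0,"tx":0,"ty":0.025,"tz":-0.037,"fingers":0.05},{"ax":0,"ay":0,"az":0,"tx":0,"ty":0.046,"tz":-0.07,"fingers":0.05},{"ax":0,"ay":0,"az":0,"tx":0,"ty":0.07,"tz":-0.106,"fingers":0.05},{"ax":0,"ay":0,"az":0,"tx":0,"ty":0.094,"tz":-0.142,"fingers":0.05}]'; python3 -m creep '[{"ax":0,"ay":0,"az":0,"tx":0,"ty":0.023,"tz":-0.035,"fingers":0.05},{"ax":0,"ay":0,"az":0,"tx":0,"ty":0.046,"tz":-0.07,"fingers":0.05},{"ax":0,"ay":0,"az":0,"tx":0,"ty":0.069,"tz":-0.105,"fingers":0.05},{"ax":0,"ay":0,"az":0,"tx":0,"ty":0.092,"tz":-0.139,"fingers":0.05},{"ax":0,"ay":0,"az":0,"tx":0,"ty":0.11,"tz":-0.166,"fingers":0.05}]'; python3 -c "
from h import *
go(.521,-.0923,.21,-135)"
```

```text
time_s: 32.9
tcp_pos: [0.4642, 0.1782, 0.206]
eef_rot: [70.3, 89.8, -154.7]
contact_force: [1.0, 0.3, -2.5]
gripper_width: 0.0558
time_s: 33.4
tcp_pos: [0.5035, -0.0172, 0.2061]
eef_rot: [54.1, 89.8, -170.9]
contact_force: [0.2, 0.2, -1.5]
gripper_width: 0.0558
t=33.40 tcp [ 0.5035 -0.0172  0.2061] jaw -135.1 | T mm [ -3.9  40.7 -65.5] A [-0.05  0.13 -0.18] F [ 0.2  0.2 -1.5] w 0.0558
```

```bash
python3 -m creep '[{"ax":0,"ay":0,"az":0,"tx":-0.001,"ty":0.015,"tz":-0.025,"fingers":0.05},{"ax":0,"ay":0,"az":0,"tx":-0.002,"ty":0.028,"tz":-0.045,"fingers":0.05},{"ax":0,"ay":0,"az":0,"tx":-0.002,"ty":0.038,"tz":-0.061,"fingers":0.05},{"ax":0,"ay":0,"az":0,"tx":-0.002,"ty":0.0405,"tz":-0.065,"fingers":0.05},{"ax":0,"ay":0,"az":0,"tx":-0.002,"ty":0.0405,"tz":-0.065,"fingers":0.05}]'; python3 -m creep '[{"ax":0,"ay":0,"az":0,"tx":0,"ty":0,"tz":0,"fingers":0.05},{"ax":0,"ay":0,"az":0,"tx":0,"ty":0,"tz":0,"fingers":0.05}]'; python3 -c "
from h import *
go(.521,-.0923,.09,-135)"
```

```text
time_s: 33.9
tcp_pos: [0.5212, -0.0899, 0.2083]
eef_rot: [48.8, 89.8, -176.3]
contact_force: [-0.1, 1.0, -1.2]
gripper_width: 0.0559
time_s: 34.1
tcp_pos: [0.5219, -0.0884, 0.2094]
eef_rot: [48.5, 89.9, -176.4]
contact_force: [0.1, 0.8, -2.7]
gripper_width: 0.0557
t=34.10 tcp [ 0.5219 -0.0884  0.2094] jaw -134.9 | T mm [119.4   3.3  -2.2] A [ 0.06  0.06 -0.07] F [ 0.1  0.8 -2.7] w 0.0557
```

```bash
python3 -m creep '[{"ax":0,"ay":0,"az":0,"tx":0.015,"ty":0.003,"tz":-0.002,"fingers":0.05},{"ax":0,"ay":0,"az":0,"tx":0.045,"ty":0.003,"tz":-0.002,"fingers":0.05},{"ax":0,"ay":0,"az":0,"tx":0.08,"ty":0.003,"tz":-0.002,"fingers":0.05},{"ax":0,"ay":0,"az":0,"tx":0.105,"ty":0.003,"tz":-0.002,"fingers":0.05},{"ax":0,"ay":0,"az":0,"tx":0.116,"ty":0.003,"tz":-0.002,"fingers":0.05}]'; python3 -m creep '[{"ax":0,"ay":0,"az":0,"tx":0,"ty":0,"tz":0,"fingers":0.05},{"ax":0,"ay":0,"az":0,"tx":0,"ty":0,"tz":0,"fingers":0.05},{"ax":0,"ay":0,"az":0,"tx":0,"ty":0,"tz":0,"fingers":0.05},{"ax":0,"ay":0,"az":0,"tx":0,"ty":0,"tz":0,"fingers":0.05}]'; python3 -c "
from h import *
go(.521,-.0923,.0804,-135)"
```

```text
time_s: 34.6
tcp_pos: [0.5199, -0.092, 0.0915]
eef_rot: [50.8, 89.7, -174.2]
contact_force: [-1.1, 0.1, -1.6]
gripper_width: 0.0557
time_s: 35.0
tcp_pos: [0.5223, -0.0924, 0.095]
eef_rot: [-130.5, 89.9, 4.5]
contact_force: [0.2, -0.1, -3.5]
gripper_width: 0.0558
t=35.00 tcp [ 0.5223 -0.0924  0.095 ] jaw -135.0 | T mm [14.6  0.9  1. ] A [ 0.03 -0.04  0.05] F [ 0.2 -0.1 -3.5] w 0.0558
```

```bash
python3 -m creep '[{"ax":0,"ay":0,"az":0,"tx":0.005,"ty":0.0003,"tz":0.0003,"fingers":0.05},{"ax":0,"ay":0,"az":0,"tx":0.009,"ty":0.0003,"tz":0.0003,"fingers":0.05},{"ax":0,"ay":0,"az":0,"tx":0.0115,"ty":0.0003,"tz":0.0003,"fingers":0.05},{"ax":0,"ay":0,"az":0,"tx":0.0125,"ty":0.0003,"tz":0.0003,"fingers":0.05},{"ax":0,"ay":0,"az":0,"tx":0.0125,"ty":0.0003,"tz":0.0003,"fingers":0.05}]'; python3 -c "
from h import *
go(.521,-.0923,.0804,-135)"
```

```text
time_s: 35.5
tcp_pos: [0.5209, -0.0926, 0.0809]
eef_rot: [56.9, 89.9, -168.0]
contact_force: [-0.2, 0.1, -2.1]
gripper_width: 0.0556
t=35.50 tcp [ 0.5209 -0.0926  0.0809] jaw -135.0 | T mm [ 0.5 -0.3  0.1] A [ 0.01  0.06 -0.08] F [-0.2  0.1 -2.1] w 0.0556
```

```bash
python3 -m creep '[{"ax":0,"ay":0,"az":0,"tx":0.0007,"ty":0,"tz":0,"fingers":0.05},{"ax":0,"ay":0,"az":0,"tx":0.0007,"ty":0,"tz":0,"fingers":0.05}]';python3 -m creep '[{"ax":0,"ay":0,"az":0,"tx":0.0005,"ty":0,"tz":0,"fingers":0.05},{"ax":0,"ay":0,"az":0,"tx":0.0005,"ty":0,"tz":0,"fingers":0.05}]'
```

```text
time_s: 35.7
tcp_pos: [0.5211, -0.0925, 0.0805]
eef_rot: [57.8, 89.9, -167.2]
contact_force: [-0.7, -1.2, -1.7]
gripper_width: 0.0555
time_s: 35.9
tcp_pos: [0.521, -0.0925, 0.0801]
eef_rot: [57.7, 89.9, -167.3]
contact_force: [-0.8, -0.7, -1.9]
gripper_width: 0.0558
```

```bash
python3 -m creep '[{"ax":0,"ay":0,"az":0,"tx":0.0007,"ty":0,"tz":0,"fingers":0.05},{"ax":0,"ay":0,"az":0,"tx":0.0007,"ty":0,"tz":0,"fingers":0.05}]'
```

```text
time_s: 36.1
tcp_pos: [0.5213, -0.0926, 0.0798]
eef_rot: [80.9, 90.0, -144.1]
contact_force: [-0.8, -0.2, 2.7]
gripper_width: 0.0559
```

```bash
python3 -m creep '[{"ax":0,"ay":0,"az":0,"tx":0,"ty":0,"tz":0,"fingers":0.087},{"ax":0,"ay":0,"az":0,"tx":0,"ty":0,"tz":0,"fingers":0.087},{"ax":0,"ay":0,"az":0,"tx":0,"ty":0,"tz":0,"fingers":0.087}]'; python3 -m creep '[{"ax":0,"ay":0,"az":0,"tx":-0.02,"ty":0,"tz":0,"fingers":0.087},{"ax":0,"ay":0,"az":0,"tx":-0.055,"ty":0,"tz":0,"fingers":0.087},{"ax":0,"ay":0,"az":0,"tx":-0.1,"ty":-0.005,"tz":0.005,"fingers":0.087},{"ax":0,"ay":0,"az":0,"tx":-0.125,"ty":-0.015,"tz":0.015,"fingers":0.087},{"ax":0,"ay":0,"az":0,"tx":-0.13,"ty":-0.02,"tz":0.02,"fingers":0.087}]'; python3 -m creep '[{"ax":0,"ay":0,"az":0,"tx":0,"ty":0,"tz":0,"fingers":0.087},{"ax":0,"ay":0,"az":0,"tx":0,"ty":0,"tz":0,"fingers":0.087}]'; python3 -c "
from h import *
c=cap('wrist');P=cloud(c); cv2.imwrite('pics/w7.png',c['pixels'])
X,Y,Z=[P[...,i] for i in range(3)]
for n,m in (('amb',(Z>.112)&(Z<.126)&(X>.45)&(X<.62)&(Y<0)&(Y>-.16)),):
  k,l,st,ce=cv2.connectedComponentsWithStats(m.astype(np.uint8)); 
  for i in range(1,k):
    if st[i,4]>300:
      q=np.argwhere(l==i)[:,::-1]; z=np.nanmedian(Z[l==i]); xy=(ray(c,q,z)[:,:2]*1000).astype(np.float32); print(n,ce[i].round(),st[i,4],z,cv2.minEnclosingCircle(xy),cv2.minAreaRect(xy))
go(.516,.344,.21,-135)"
```

```text
time_s: 36.4
tcp_pos: [0.5211, -0.0925, 0.0794]
eef_rot: [56.1, 89.9, -168.9]
contact_force: [0.7, 0.4, -0.7]
gripper_width: 0.074
time_s: 36.9
tcp_pos: [0.523, -0.0636, 0.2131]
eef_rot: [-128.9, 89.7, 6.1]
contact_force: [0.6, -0.8, -0.3]
gripper_width: 0.0869
time_s: 37.1
tcp_pos: [0.5205, -0.0642, 0.2082]
eef_rot: [49.6, 89.8, -175.4]
contact_force: [-0.1, -0.5, -0.3]
gripper_width: 0.0868
amb [305. 183.] 4107 0.12042957075613545 ((523.6761474609375, -93.26019287109375), 28.898197174072266) ((523.6329956054688, -92.96298217773438), (56.23587417602539, 56.546234130859375), 89.85084533691406)
t=37.15 tcp [ 0.5203 -0.0645  0.2079] jaw -135.0 | T mm [  -2.3 -285.8  291.8] A [ 0.01  0.12 -0.16] F [ 0.3 -0.9 -1.2] w 0.0867
```

The amber jar reads (523.6, -93.1) mm in the wrist camera against (523.5, -93.2) before it was moved, so it is back. Next is the white jar.

```bash
python3 -m creep '[{"ax":0,"ay":0,"az":0,"tx":-0.001,"ty":-0.018,"tz":0.018,"fingers":0.087},{"ax":0,"ay":0,"az":0,"tx":-0.002,"ty":-0.05,"tz":0.051,"fingers":0.087},{"ax":0,"ay":0,"az":0,"tx":-0.002,"ty":-0.083,"tz":0.085,"fingers":0.087},{"ax":0,"ay":0,"az":0,"tx":-0.002,"ty":-0.117,"tz":0.119,"fingers":0.087},{"ax":0,"ay":0,"az":0,"tx":-0.002,"ty":-0.15,"tz":0.153,"fingers":0.087}]'; python3 -m creep '[{"ax":0,"ay":0,"az":0,"tx":0,"ty":-0.034,"tz":0.034,"fingers":0.087},{"ax":0,"ay":0,"az":0,"tx":0,"ty":-0.068,"tz":0.07,"fingers":0.087},{"ax":0,"ay":0,"az":0,"tx":0,"ty":-0.1,"tz":0.102,"fingers":0.087},{"ax":0,"ay":0,"az":0,"tx":0,"ty":-0.122,"tz":0.125,"fingers":0.087},{"ax":0,"ay":0,"az":0,"tx":0,"ty":-0.132,"tz":0.135,"fingers":0.087}]'; python3 -m creep '[{"ax":0,"ay":0,"az":0,"tx":0,"ty":0,"tz":0,"fingers":0.087}]'; python3 -c "
from h import *
go(.516,.3443,.0655,-135)"
```

```text
time_s: 37.65
tcp_pos: [0.5183, 0.1511, 0.2099]
eef_rot: [72.9, 89.8, -152.1]
contact_force: [1.9, 0.7, 0.1]
gripper_width: 0.087
time_s: 38.15
tcp_pos: [0.5163, 0.3408, 0.209]
eef_rot: [83.9, 89.8, -140.9]
contact_force: [-0.2, -0.9, -0.5]
gripper_width: 0.0869
time_s: 38.25
tcp_pos: [0.5165, 0.3397, 0.2092]
eef_rot: [84.6, 89.8, -140.3]
contact_force: [-0.6, -1.5, -0.0]
gripper_width: 0.0871
t=38.25 tcp [0.5165 0.3397 0.2092] jaw -134.9 | T mm [143.7  -3.5   3.5] A [ 0.1   0.02 -0.23] F [-0.6 -1.5 -0. ] w 0.0871
```

```bash
python3 -m creep '[{"ax":0,"ay":0,"az":0,"tx":0.02,"ty":-0.003,"tz":0.003,"fingers":0.087},{"ax":0,"ay":0,"az":0,"tx":0.06,"ty":-0.003,"tz":0.003,"fingers":0.087},{"ax":0,"ay":0,"az":0,"tx":0.105,"ty":-0.003,"tz":0.003,"fingers":0.087},{"ax":0,"ay":0,"az":0,"tx":0.132,"ty":-0.003,"tz":0.003,"fingers":0.087},{"ax":0,"ay":0,"az":0,"tx":0.141,"ty":-0.003,"tz":0.003,"fingers":0.087}]'; python3 -m creep '[{"ax":0,"ay":0,"az":0,"tx":0,"ty":0,"tz":0,"fingers":0.087},{"ax":0,"ay":0,"az":0,"tx":0,"ty":0,"tz":0,"fingers":0.087},{"ax":0,"ay":0,"az":0,"tx":0,"ty":0,"tz":0,"fingers":0.087}]'; python3 -c "
from h import *
go(.516,.3443,.0655,-135)"
```

```text
time_s: 38.75
tcp_pos: [0.5152, 0.3396, 0.0665]
eef_rot: [86.7, 89.6, -138.4]
contact_force: [-0.3, -0.1, 0.8]
gripper_width: 0.0869
time_s: 39.05
tcp_pos: [0.5176, 0.3436, 0.0722]
eef_rot: [-72.8, 89.9, 62.2]
contact_force: [0.3, 0.1, -0.7]
gripper_width: 0.0869
t=39.05 tcp [0.5176 0.3436 0.0722] jaw -135.0 | T mm [6.7 0.7 1.6] A [0.01 0.04 0.12] F [ 0.3  0.1 -0.7] w 0.0869
```

```bash
python3 -m creep '[{"ax":0,"ay":0,"az":0,"tx":0.0055,"ty":0.0005,"tz":0.001,"fingers":0.087},{"ax":0,"ay":0,"az":0,"tx":0.0055,"ty":0.0005,"tz":0.001,"fingers":0.065},{"ax":0,"ay":0,"az":0,"tx":0.0055,"ty":0.0005,"tz":0.001,"fingers":0.05},{"ax":0,"ay":0,"az":0,"tx":0.0055,"ty":0.0005,"tz":0.001,"fingers":0.05},{"ax":0,"ay":0,"az":0,"tx":0.0055,"ty":0.0005,"tz":0.001,"fingers":0.05}]' 25;python3 -m creep '[{"ax":0,"ay":0,"az":0,"tx":0,"ty":0,"tz":0,"fingers":0.05},{"ax":0,"ay":0,"az":0,"tx":0,"ty":0,"tz":0,"fingers":0.05}]'; python3 -c "
from h import *
go(.516,.3443,.0658,-135)"; python3 -m creep '[{"ax":0,"ay":0,"az":0,"tx":-0.015,"ty":0,"tz":0,"fingers":0.05},{"ax":0,"ay":0,"az":0,"tx":-0.04,"ty":0,"tz":0,"fingers":0.05},{"ax":0,"ay":0,"az":0,"tx":-0.075,"ty":0,"tz":0,"fingers":0.05},{"ax":0,"ay":0,"az":0,"tx":-0.11,"ty":0,"tz":0,"fingers":0.05},{"ax":0,"ay":0,"az":0,"tx":-0.135,"ty":0,"tz":0,"fingers":0.05}]'; python3 -c "
from h import *
go(.5257,-.0183,.205,-135)"
```

```text
time_s: 39.55
tcp_pos: [0.5156, 0.3435, 0.0649]
eef_rot: [53.2, 89.9, -171.8]
contact_force: [0.3, -0.1, 0.4]
gripper_width: 0.0604
time_s: 39.75
tcp_pos: [0.5159, 0.3437, 0.0649]
eef_rot: [18.6, 90.0, 153.7]
contact_force: [1.2, 0.3, 0.1]
gripper_width: 0.0556
t=39.75 tcp [0.5159 0.3437 0.0649] jaw -135.0 | T mm [-0.9 -0.5  0.3] A [ 0.03  0.03 -0.01] F [1.2 0.3 0.1] w 0.0556
time_s: 40.25
tcp_pos: [0.5157, 0.3433, 0.2016]
eef_rot: [23.2, 90.0, 158.2]
contact_force: [0.5, 0.1, -3.8]
gripper_width: 0.0558
t=40.25 tcp [0.5157 0.3433 0.2016] jaw -135.0 | T mm [  -3.5  248.7 -262.7] A [ 0.01  0.04 -0.02] F [ 0.5  0.1 -3.8] w 0.0558
```

```bash
python3 -m creep '[{"ax":0,"ay":0,"az":0,"tx":-0.001,"ty":0.012,"tz":-0.013,"fingers":0.05},{"ax":0,"ay":0,"az":0,"tx":-0.002,"ty":0.035,"tz":-0.037,"fingers":0.05},{"ax":0,"ay":0,"az":0,"tx":-0.003,"ty":0.065,"tz":-0.068,"fingers":0.05},{"ax":0,"ay":0,"az":0,"tx":-0.003,"ty":0.095,"tz":-0.1,"fingers":0.05},{"ax":0,"ay":0,"az":0,"tx":-0.003,"ty":0.125,"tz":-0.132,"fingers":0.05}]'; python3 -m creep '[{"ax":0,"ay":0,"az":0,"tx":-0.002,"ty":0.030,"tz":-0.032,"fingers":0.05},{"ax":0,"ay":0,"az":0,"tx":-0.003,"ty":0.06,"tz":-0.063,"fingers":0.05},{"ax":0,"ay":0,"az":0,"tx":-0.003,"ty":0.09,"tz":-0.095,"fingers":0.05},{"ax":0,"ay":0,"az":0,"tx":-0.003,"ty":0.112,"tz":-0.118,"fingers":0.05},{"ax":0,"ay":0,"az":0,"tx":-0.003,"ty":0.124,"tz":-0.1305,"fingers":0.05}]';  python3 -m creep '[{"ax":0,"ay":0,"az":0,"tx":0,"ty":0,"tz":0,"fingers":0.05},{"ax":0,"ay":0,"az":0,"tx":0,"ty":0,"tz":0,"fingers":0.05},{"ax":0,"ay":0,"az":0,"tx":0,"ty":0,"tz":0,"fingers":0.05}]';python3 -c "
from h import *
go(.5257,-.0183,.0669,-135)"
```

```text
time_s: 40.75
tcp_pos: [0.5193, 0.1592, 0.2013]
eef_rot: [64.8, 89.8, -160.2]
contact_force: [1.7, 0.0, -3.2]
gripper_width: 0.0553
time_s: 41.25
tcp_pos: [0.5235, -0.0213, 0.2043]
eef_rot: [53.7, 89.8, -171.4]
contact_force: [0.3, 0.4, -2.7]
gripper_width: 0.056
time_s: 41.55
tcp_pos: [0.5249, -0.018, 0.2052]
eef_rot: [52.1, 89.9, -172.9]
contact_force: [0.3, 0.7, -2.3]
gripper_width: 0.0557
t=41.55 tcp [ 0.5249 -0.018   0.2052] jaw -135.0 | T mm [138.3  -0.6  -1. ] A [ 0.03  0.08 -0.1 ] F [ 0.3  0.7 -2.3] w 0.0557
```

```bash
python3 -m creep '[{"ax":0,"ay":0,"az":0,"tx":0.02,"ty":0,"tz":-0.001,"fingers":0.05},{"ax":0,"ay":0,"az":0,"tx":0.055,"ty":0,"tz":-0.001,"fingers":0.05},{"ax":0,"ay":0,"az":0,"tx":0.09,"ty":0,"tz":-0.001,"fingers":0.05},{"ax":0,"ay":0,"az":0,"tx":0.113,"ty":0,"tz":-0.001,"fingers":0.05},{"ax":0,"ay":0,"az":0,"tx":0.122,"ty":0,"tz":-0.001,"fingers":0.05}]'; python3 -m creep '[{"ax":0,"ay":0,"az":0,"tx":0,"ty":0,"tz":0,"fingers":0.05},{"ax":0,"ay":0,"az":0,"tx":0,"ty":0,"tz":0,"fingers":0.05},{"ax":0,"ay":0,"az":0,"tx":0,"ty":0,"tz":0,"fingers":0.05},{"ax":0,"ay":0,"az":0,"tx":0,"ty":0,"tz":0,"fingers":0.05}]'; python3 -c "
from h import *
go(.5257,-.0183,.0669,-135)"
```

```text
time_s: 42.05
tcp_pos: [0.5243, -0.0185, 0.0813]
eef_rot: [57.9, 89.7, -167.0]
contact_force: [-0.4, -0.6, -2.1]
gripper_width: 0.0558
time_s: 42.45
tcp_pos: [0.5267, -0.0187, 0.0851]
eef_rot: [-114.1, 89.9, 21.0]
contact_force: [0.1, -0.4, -3.0]
gripper_width: 0.0556
t=42.45 tcp [ 0.5267 -0.0187  0.0851] jaw -135.0 | T mm [18.1  0.5  1. ] A [ 0.02 -0.03  0.06] F [ 0.1 -0.4 -3. ] w 0.0556
```

```bash
python3 -m creep '[{"ax":0,"ay":0,"az":0,"tx":0.006,"ty":0,"tz":0.0003,"fingers":0.05},{"ax":0,"ay":0,"az":0,"tx":0.012,"ty":0,"tz":0.0003,"fingers":0.05},{"ax":0,"ay":0,"az":0,"tx":0.015,"ty":0,"tz":0.0003,"fingers":0.05},{"ax":0,"ay":0,"az":0,"tx":0.0165,"ty":0,"tz":0.0003,"fingers":0.05},{"ax":0,"ay":0,"az":0,"tx":0.0165,"ty":0,"tz":0.0003,"fingers":0.05}]'; python3 -m creep '[{"ax":0,"ay":0,"az":0,"tx":0,"ty":0,"tz":0,"fingers":0.05},{"ax":0,"ay":0,"az":0,"tx":0.0005,"ty":0,"tz":0,"fingers":0.05},{"ax":0,"ay":0,"az":0,"tx":0.0005,"ty":0,"tz":0,"fingers":0.05}]';python3 -c "
from h import *
go(.5257,-.0183,.0669,-135)"
```

```text
time_s: 42.95
tcp_pos: [0.5256, -0.0189, 0.0671]
eef_rot: [62.5, 89.9, -162.5]
contact_force: [0.1, 0.3, -2.8]
gripper_width: 0.0557
time_s: 43.25
tcp_pos: [0.5259, -0.0188, 0.0669]
eef_rot: [56.3, 90.0, -168.7]
contact_force: [0.3, 0.6, -2.5]
gripper_width: 0.0556
t=43.25 tcp [ 0.5259 -0.0188  0.0669] jaw -135.0 | T mm [-0.  -0.2  0.4] A [ 0.01  0.03 -0.04] F [ 0.3  0.6 -2.5] w 0.0556
```

```bash
python3 -m creep '[{"ax":0,"ay":0,"az":0,"tx":0.0005,"ty":0,"tz":0,"fingers":0.05},{"ax":0,"ay":0,"az":0,"tx":0.0005,"ty":0,"tz":0,"fingers":0.05}]';python3 -m creep '[{"ax":0,"ay":0,"az":0,"tx":0.0006,"ty":0,"tz":0,"fingers":0.05},{"ax":0,"ay":0,"az":0,"tx":0.0006,"ty":0,"tz":0,"fingers":0.05}]'
```

```text
time_s: 43.45
tcp_pos: [0.526, -0.0188, 0.0668]
eef_rot: [72.3, 90.0, -152.7]
contact_force: [-2.2, 0.9, 4.0]
gripper_width: 0.0555
time_s: 43.65
tcp_pos: [0.5261, -0.0188, 0.0667]
eef_rot: [114.1, 90.0, -110.8]
contact_force: [-2.5, 1.0, 9.1]
gripper_width: 0.0554
```

```bash
python3 -m creep '[{"ax":0,"ay":0,"az":0,"tx":0,"ty":0,"tz":0,"fingers":0.087},{"ax":0,"ay":0,"az":0,"tx":0,"ty":0,"tz":0,"fingers":0.087},{"ax":0,"ay":0,"az":0,"tx":0,"ty":0,"tz":0,"fingers":0.087}]'; python3 -m creep '[{"ax":0,"ay":0,"az":0,"tx":-0.02,"ty":0,"tz":0,"fingers":0.087},{"ax":0,"ay":0,"az":0,"tx":-0.055,"ty":0,"tz":0,"fingers":0.087},{"ax":0,"ay":0,"az":0,"tx":-0.1,"ty":0,"tz":0,"fingers":0.087},{"ax":0,"ay":0,"az":0,"tx":-0.13,"ty":-0.02,"tz":0.025,"fingers":0.087},{"ax":0,"ay":0,"az":0,"tx":-0.145,"ty":-0.05,"tz":0.06,"fingers":0.087}]'; python3 -c "
from h import *
go(.601,.339,.21,-135)"
```

```text
time_s: 43.95
tcp_pos: [0.5258, -0.0188, 0.0656]
eef_rot: [56.5, 89.9, -168.5]
contact_force: [0.1, 0.1, -0.2]
gripper_width: 0.0742
time_s: 44.45
tcp_pos: [0.5199, 0.0589, 0.214]
eef_rot: [-115.6, 89.8, 19.2]
contact_force: [0.7, 0.3, -0.2]
gripper_width: 0.0871
t=44.45 tcp [0.5199 0.0589 0.214 ] jaw -135.2 | T mm [   4.6 -255.   141.4] A [-0.15 -0.09  0.18] F [ 0.7  0.3 -0.2] w 0.0871
```

```bash
python3 -m creep '[{"ax":0,"ay":0,"az":0,"tx":0,"ty":-0.04,"tz":0.022,"fingers":0.087},{"ax":0,"ay":0,"az":0,"tx":0,"ty":-0.08,"tz":0.044,"fingers":0.087},{"ax":0,"ay":0,"az":0,"tx":0,"ty":-0.12,"tz":0.066,"fingers":0.087},{"ax":0,"ay":0,"az":0,"tx":0,"ty":-0.16,"tz":0.088,"fingers":0.087},{"ax":0,"ay":0,"az":0,"tx":0,"ty":-0.195,"tz":0.108,"fingers":0.087}]'; python3 -m creep '[{"ax":0,"ay":0,"az":0,"tx":0,"ty":-0.025,"tz":0.014,"fingers":0.087},{"ax":0,"ay":0,"az":0,"tx":0,"ty":-0.04,"tz":0.022,"fingers":0.087},{"ax":0,"ay":0,"az":0,"tx":0,"ty":-0.045,"tz":0.024,"fingers":0.087},{"ax":0,"ay":0,"az":0,"tx":0,"ty":-0.045,"tz":0.024,"fingers":0.087},{"ax":0,"ay":0,"az":0,"tx":0,"ty":-0.045,"tz":0.024,"fingers":0.087}]'; python3 -c "
from h import *
go(.6014,.3391,.073,-135)"
```

```text
time_s: 44.95
tcp_pos: [0.5806, 0.2755, 0.2103]
eef_rot: [57.3, 89.9, -167.7]
contact_force: [0.5, -1.0, -0.3]
gripper_width: 0.0873
time_s: 45.45
tcp_pos: [0.5949, 0.3211, 0.2106]
eef_rot: [62.7, 89.9, -162.3]
contact_force: [0.1, -0.0, 0.6]
gripper_width: 0.087
t=45.45 tcp [0.5949 0.3211 0.2106] jaw -135.0 | T mm [137.6 -17.5   8.1] A [-0.02  0.04 -0.08] F [ 0.1 -0.   0.6] w 0.087
```

```bash
python3 -m creep '[{"ax":0,"ay":0,"az":0,"tx":0.01,"ty":-0.016,"tz":0.0075,"fingers":0.087},{"ax":0,"ay":0,"az":0,"tx":0.05,"ty":-0.0175,"tz":0.008,"fingers":0.087},{"ax":0,"ay":0,"az":0,"tx":0.095,"ty":-0.0175,"tz":0.008,"fingers":0.087},{"ax":0,"ay":0,"az":0,"tx":0.125,"ty":-0.0175,"tz":0.008,"fingers":0.087},{"ax":0,"ay":0,"az":0,"tx":0.135,"ty":-0.0175,"tz":0.008,"fingers":0.087}]'; python3 -m creep '[{"ax":0,"ay":0,"az":0,"tx":0,"ty":0,"tz":0,"fingers":0.087},{"ax":0,"ay":0,"az":0,"tx":0,"ty":0,"tz":0,"fingers":0.087},{"ax":0,"ay":0,"az":0,"tx":0,"ty":0,"tz":0,"fingers":0.087}]'; python3 -c "
from h import *
go(.6014,.3391,.073,-135)"
```

```text
time_s: 45.95
tcp_pos: [0.5999, 0.3381, 0.0716]
eef_rot: [78.6, 89.6, -146.5]
contact_force: [0.1, -0.4, 0.2]
gripper_width: 0.087
time_s: 46.25
tcp_pos: [0.6028, 0.3409, 0.078]
eef_rot: [-85.7, 89.8, 49.4]
contact_force: [0.1, -0.3, 1.1]
gripper_width: 0.0872
t=46.25 tcp [0.6028 0.3409 0.078 ] jaw -135.0 | T mm [ 5.   2.3 -0.2] A [0.02 0.01 0.15] F [ 0.1 -0.3  1.1] w 0.0872
```

```bash
python3 -m creep '[{"ax":0,"ay":0,"az":0,"tx":0.004,"ty":0.0018,"tz":0,"fingers":0.087},{"ax":0,"ay":0,"az":0,"tx":0.004,"ty":0.0018,"tz":0,"fingers":0.065},{"ax":0,"ay":0,"az":0,"tx":0.004,"ty":0.0018,"tz":0,"fingers":0.05},{"ax":0,"ay":0,"az":0,"tx":0.004,"ty":0.0018,"tz":0,"fingers":0.05},{"ax":0,"ay":0,"az":0,"tx":0.004,"ty":0.0018,"tz":0,"fingers":0.05}]' 25;python3 -m creep '[{"ax":0,"ay":0,"az":0,"tx":0,"ty":0,"tz":0,"fingers":0.05},{"ax":0,"ay":0,"az":0,"tx":0,"ty":0,"tz":0,"fingers":0.05}]'; python3 -c "
from h import *
go(.6014,.3391,.074,-135)"; python3 -m creep '[{"ax":0,"ay":0,"az":0,"tx":-0.015,"ty":0,"tz":0,"fingers":0.05},{"ax":0,"ay":0,"az":0,"tx":-0.04,"ty":0,"tz":0,"fingers":0.05},{"ax":0,"ay":0,"az":0,"tx":-0.075,"ty":0,"tz":0,"fingers":0.05},{"ax":0,"ay":0,"az":0,"tx":-0.11,"ty":0,"tz":0,"fingers":0.05},{"ax":0,"ay":0,"az":0,"tx":-0.13,"ty":0,"tz":0,"fingers":0.05}]'; python3 -c "
from h import *
go(.5342,.056,.205,-135)"
```

```text
time_s: 46.75
tcp_pos: [0.6005, 0.3389, 0.0717]
eef_rot: [50.5, 89.9, -174.5]
contact_force: [0.2, -0.3, 1.0]
gripper_width: 0.0602
time_s: 46.95
tcp_pos: [0.6007, 0.3391, 0.0717]
eef_rot: [26.8, 90.0, 161.8]
contact_force: [1.8, 1.4, 0.3]
gripper_width: 0.0555
t=46.95 tcp [0.6007 0.3391 0.0717] jaw -135.0 | T mm [-2.3 -0.5 -0.5] A [ 0.02  0.03 -0.02] F [1.8 1.4 0.3] w 0.0555
time_s: 47.45
tcp_pos: [0.6012, 0.3391, 0.2058]
eef_rot: [-91.3, 89.9, 43.8]
contact_force: [0.5, 0.7, -2.5]
gripper_width: 0.0555
t=47.45 tcp [0.6012 0.3391 0.2058] jaw -135.0 | T mm [ 2.000e-01  2.476e+02 -1.527e+02] A [ 0.03 -0.    0.14] F [ 0.5  0.7 -2.5] w 0.0555
```

```bash
python3 -m creep '[{"ax":0,"ay":0,"az":0,"tx":0,"ty":0.015,"tz":-0.009,"fingers":0.05},{"ax":0,"ay":0,"az":0,"tx":-0.001,"ty":0.04,"tz":-0.025,"fingers":0.05},{"ax":0,"ay":0,"az":0,"tx":-0.002,"ty":0.07,"tz":-0.043,"fingers":0.05},{"ax":0,"ay":0,"az":0,"tx":-0.002,"ty":0.102,"tz":-0.063,"fingers":0.05},{"ax":0,"ay":0,"az":0,"tx":-0.002,"ty":0.135,"tz":-0.083,"fingers":0.05}]'; python3 -m creep '[{"ax":0,"ay":0,"az":0,"tx":-0.001,"ty":0.032,"tz":-0.02,"fingers":0.05},{"ax":0,"ay":0,"az":0,"tx":-0.002,"ty":0.064,"tz":-0.04,"fingers":0.05},{"ax":0,"ay":0,"az":0,"tx":-0.002,"ty":0.09,"tz":-0.056,"fingers":0.05},{"ax":0,"ay":0,"az":0,"tx":-0.002,"ty":0.106,"tz":-0.065,"fingers":0.05},{"ax":0,"ay":0,"az":0,"tx":-0.002,"ty":0.112,"tz":-0.069,"fingers":0.05}]';  python3 -m creep '[{"ax":0,"ay":0,"az":0,"tx":0,"ty":0,"tz":0,"fingers":0.05},{"ax":0,"ay":0,"az":0,"tx":0,"ty":0,"tz":0,"fingers":0.05},{"ax":0,"ay":0,"az":0,"tx":0,"ty":0,"tz":0,"fingers":0.05}]';python3 -c "
from h import *
go(.5340,.0562,.0737,-135)"
```

```text
time_s: 47.95
tcp_pos: [0.5622, 0.1825, 0.203]
eef_rot: [64.8, 89.8, -160.2]
contact_force: [0.7, -0.1, -2.8]
gripper_width: 0.0556
time_s: 48.45
tcp_pos: [0.5321, 0.0547, 0.2056]
eef_rot: [54.3, 89.9, -170.7]
contact_force: [1.0, 0.1, -2.5]
gripper_width: 0.0557
time_s: 48.75
tcp_pos: [0.5337, 0.0575, 0.2055]
eef_rot: [56.0, 89.9, -169.0]
contact_force: [-0.2, -0.4, -2.6]
gripper_width: 0.0556
t=48.75 tcp [0.5337 0.0575 0.2055] jaw -134.9 | T mm [131.8   0.6  -1.3] A [ 0.06  0.04 -0.06] F [-0.2 -0.4 -2.6] w 0.0556
```

```bash
python3 -m creep '[{"ax":0,"ay":0,"az":0,"tx":0.02,"ty":0.0005,"tz":-0.001,"fingers":0.05},{"ax":0,"ay":0,"az":0,"tx":0.05,"ty":0.0005,"tz":-0.001,"fingers":0.05},{"ax":0,"ay":0,"az":0,"tx":0.085,"ty":0.0005,"tz":-0.001,"fingers":0.05},{"ax":0,"ay":0,"az":0,"tx":0.107,"ty":0.0005,"tz":-0.001,"fingers":0.05},{"ax":0,"ay":0,"az":0,"tx":0.116,"ty":0.0005,"tz":-0.001,"fingers":0.05}]'; python3 -m creep '[{"ax":0,"ay":0,"az":0,"tx":0,"ty":0,"tz":0,"fingers":0.05},{"ax":0,"ay":0,"az":0,"tx":0,"ty":0,"tz":0,"fingers":0.05},{"ax":0,"ay":0,"az":0,"tx":0,"ty":0,"tz":0,"fingers":0.05},{"ax":0,"ay":0,"az":0,"tx":0,"ty":0,"tz":0,"fingers":0.05}]'; python3 -c "
from h import *
go(.5340,.0562,.0737,-135)"
```

```text
time_s: 49.25
tcp_pos: [0.5324, 0.0559, 0.0871]
eef_rot: [64.8, 89.7, -160.1]
contact_force: [-0.5, -0.9, -2.6]
gripper_width: 0.0556
time_s: 49.65
tcp_pos: [0.5344, 0.056, 0.0909]
eef_rot: [-100.1, 89.9, 34.9]
contact_force: [-0.4, 0.2, -2.9]
gripper_width: 0.0556
t=49.65 tcp [0.5344 0.056  0.0909] jaw -135.0 | T mm [17.2  0.1  0.5] A [ 0.03 -0.01  0.06] F [-0.4  0.2 -2.9] w 0.0556
```

```bash
python3 -m creep '[{"ax":0,"ay":0,"az":0,"tx":0.006,"ty":0,"tz":0,"fingers":0.05},{"ax":0,"ay":0,"az":0,"tx":0.012,"ty":0,"tz":0,"fingers":0.05},{"ax":0,"ay":0,"az":0,"tx":0.015,"ty":0,"tz":0,"fingers":0.05},{"ax":0,"ay":0,"az":0,"tx":0.0158,"ty":0,"tz":0,"fingers":0.05},{"ax":0,"ay":0,"az":0,"tx":0.0158,"ty":0,"tz":0,"fingers":0.05}]'; python3 -m creep '[{"ax":0,"ay":0,"az":0,"tx":0,"ty":0,"tz":0,"fingers":0.05},{"ax":0,"ay":0,"az":0,"tx":0.0005,"ty":0,"tz":0,"fingers":0.05},{"ax":0,"ay":0,"az":0,"tx":0.0005,"ty":0,"tz":0,"fingers":0.05}]';python3 -c "
from h import *
go(.5340,.0562,.0737,-135)"
```

```text
time_s: 50.15
tcp_pos: [0.5335, 0.0555, 0.0737]
eef_rot: [62.4, 89.9, -162.6]
contact_force: [-0.2, 0.6, -3.0]
gripper_width: 0.0559
time_s: 50.45
tcp_pos: [0.5338, 0.0557, 0.0736]
eef_rot: [57.2, 90.0, -167.7]
contact_force: [-0.8, 0.1, -0.2]
gripper_width: 0.0558
t=50.45 tcp [0.5338 0.0557 0.0736] jaw -135.0 | T mm [-0.1 -0.5  0.3] A [ 0.02  0.02 -0.03] F [-0.8  0.1 -0.2] w 0.0558
```

Touching. A last half-millimetre, then release and rise, then swing clear for checks.

```bash
python3 -m creep '[{"ax":0,"ay":0,"az":0,"tx":0.0004,"ty":0,"tz":0,"fingers":0.05},{"ax":0,"ay":0,"az":0,"tx":0.0004,"ty":0,"tz":0,"fingers":0.05}]';python3 -m creep '[{"ax":0,"ay":0,"az":0,"tx":0,"ty":0,"tz":0,"fingers":0.087},{"ax":0,"ay":0,"az":0,"tx":0,"ty":0,"tz":0,"fingers":0.087},{"ax":0,"ay":0,"az":0,"tx":0,"ty":0,"tz":0,"fingers":0.087}]'; python3 -m creep '[{"ax":0,"ay":0,"az":0,"tx":-0.02,"ty":0,"tz":0,"fingers":0.087},{"ax":0,"ay":0,"az":0,"tx":-0.055,"ty":0,"tz":0,"fingers":0.087},{"ax":0,"ay":0,"az":0,"tx":-0.1,"ty":0,"tz":0,"fingers":0.087},{"ax":0,"ay":0,"az":0,"tx":-0.14,"ty":-0.02,"tz":0.02,"fingers":0.087},{"ax":0,"ay":0,"az":0,"tx":-0.155,"ty":-0.05,"tz":0.05,"fingers":0.087}]'; python3 -c "
from h import *
go(.303,.603,.227,-116.7)"
```

```text
time_s: 50.65
tcp_pos: [0.5339, 0.0556, 0.0736]
eef_rot: [76.0, 90.0, -149.0]
contact_force: [-2.1, 0.3, 3.6]
gripper_width: 0.0558
time_s: 50.95
tcp_pos: [0.5337, 0.0556, 0.0729]
eef_rot: [54.5, 89.9, -170.5]
contact_force: [-0.2, 0.4, 0.7]
gripper_width: 0.0748
time_s: 51.45
tcp_pos: [0.5355, 0.1264, 0.2328]
eef_rot: [-110.5, 89.7, 24.4]
contact_force: [1.2, 0.3, -0.3]
gripper_width: 0.087
t=51.45 tcp [0.5355 0.1264 0.2328] jaw -135.1 | T mm [   5.7 -171.6  501.8] A [-18.42  -0.16   0.27] F [ 1.2  0.3 -0.3] w 0.087
```

```bash
python3 -m creep '[{"ax":0,"ay":0,"az":0,"tx":0,"ty":-0.015,"tz":0.045,"fingers":0.087},{"ax":-3,"ay":0,"az":0,"tx":0,"ty":-0.03,"tz":0.09,"fingers":0.087},{"ax":-6,"ay":0,"az":0,"tx":0,"ty":-0.045,"tz":0.135,"fingers":0.087},{"ax":-9,"ay":0,"az":0,"tx":0,"ty":-0.061,"tz":0.18,"fingers":0.087},{"ax":-12,"ay":0,"az":0,"tx":0,"ty":-0.077,"tz":0.225,"fingers":0.087}]'; python3 -c "
from h import *
go(.303,.603,.227,-116.7)"
```

```text
time_s: 51.95
tcp_pos: [0.4279, 0.3414, 0.2282]
eef_rot: [19.2, 90.0, 166.3]
contact_force: [1.0, 0.7, 0.9]
gripper_width: 0.0869
t=51.95 tcp [0.4279 0.3414 0.2282] jaw -122.9 | T mm [   1.4 -152.   246.8] A [-6.16  0.05 -0.01] F [1.  0.7 0.9] w 0.0869
```

```bash
python3 -m creep '[{"ax":-3,"ay":0,"az":0,"tx":0,"ty":-0.025,"tz":0.04,"fingers":0.087},{"ax":-6,"ay":0,"az":0,"tx":0,"ty":-0.05,"tz":0.081,"fingers":0.087},{"ax":-6,"ay":0,"az":0,"tx":0,"ty":-0.075,"tz":0.122,"fingers":0.087},{"ax":-6,"ay":0,"az":0,"tx":0,"ty":-0.1,"tz":0.163,"fingers":0.087},{"ax":-6,"ay":0,"az":0,"tx":0,"ty":-0.12,"tz":0.195,"fingers":0.087}]'; python3 -m creep '[{"ax":0,"ay":0,"az":0,"tx":0,"ty":-0.02,"tz":0.035,"fingers":0.087},{"ax":0,"ay":0,"az":0,"tx":0,"ty":-0.03,"tz":0.05,"fingers":0.087},{"ax":0,"ay":0,"az":0,"tx":0,"ty":-0.03,"tz":0.05,"fingers":0.087}]'; python3 -c "
from h import *
go(.303,.603,.227,-116.7)
c=cap('top'); P=cloud(c); im=c['pixels']; cv2.imwrite('pics/top9.png',im); cv2.imwrite('pics/scene9.png',cap('scene')['pixels'])
hsv=cv2.cvtColor(im,cv2.COLOR_BGR2HSV);H,S,V=[hsv[...,i].astype(int) for i in range(3)]
X,Y,Z=P[...,0],P[...,1],P[...,2]
def rep(n,m):
    k,l,st,ce=cv2.connectedComponentsWithStats(m.astype(np.uint8),connectivity=4)
    for i in range(1,k):
        if st[i,4]<60: continue
        q=l==i; z=np.nanmedian(Z[q]); xy=ray(c,np.argwhere(q)[:,::-1],z)[:,:2]
        e=cv2.minAreaRect((xy*1000).astype(np.float32))
        print(n,st[i,4],'z',z.round(4),'mean',(xy.mean(0)*1000).round(1),'rect',np.round(e[0]+e[1]+(e[2],),1),'circ',np.round(cv2.minEnclosingCircle((xy*1000).astype(np.float32))[0],1))
rep('highz',(Z>0.10)&(Z<0.13)&(X>0.2)&(X<0.62)&(abs(Y)<0.4))
rep('mid',(Z>0.04)&(Z<0.095)&(X>0.1)&(X<0.62)&(abs(Y)<0.4))
rep('dress',(Z>.022)&(Z<.04)&(S<90)&(Y>0)&(Y<.2))
rep('stone',(Z>.038)&(Z<.05)&(X>.35)&(X<.68)&(Y<-.28)&(Y>-.42))
rep('stops',(Z>.0225)&(Z<.033)&(X>.33)&(X<.63)&(Y<-.25)&(Y>-.45))
"
```

```text
time_s: 52.45
tcp_pos: [0.3293, 0.5489, 0.2278]
eef_rot: [35.8, 89.9, -171.1]
contact_force: [0.7, -0.1, -0.2]
gripper_width: 0.0871
time_s: 52.75
tcp_pos: [0.2984, 0.5978, 0.227]
eef_rot: [68.6, 89.9, -138.3]
contact_force: [-0.4, 0.1, 0.0]
gripper_width: 0.0867
t=52.75 tcp [0.2984 0.5978 0.227 ] jaw -116.9 | T mm [-0.  -6.7 -1.7] A [-0.15  0.04 -0.1 ] F [-0.4  0.1  0. ] w 0.0867
highz 474 z 0.1059 mean [600.2 213.5] rect [598.2 214.   54.2  42.2  89.1] circ [603.5 213.9]
highz 613 z 0.1139 mean [530.7  55.2] rect [530.8  54.4  54.4  55.2  89.3] circ [530.5  55.4]
highz 592 z 0.1079 mean [523.2 -19. ] rect [522.9 -18.7  52.3  55.3  89.2] circ [523.1 -18.7]
highz 658 z 0.12 mean [518.4 -92.4] rect [518.5 -92.   55.4  56.6  89. ] circ [518.6 -92.6]
highz 616 z 0.1059 mean [365.3 212.5] rect [365.3 212.5  54.6  54.5  26.1] circ [365.  212.6]
mid 192 z 0.0678 mean [587.6 201.1] rect [588.6 203.   32.2  53.9  34.1] circ [597.7 209.4]
mid 2013 z 0.0444 mean [ 509.5 -344.8] rect [ 510.8 -344.1  180.1   52.2    4.6] circ [ 511.  -345.3]
mid 109 z 0.0679 mean [510.4  48.8] rect [512.9  49.7 
[... 312 characters left out ...]
5.8 -110.2]
mid 475 z 0.0813 mean [346.7 101.9] rect [350.5 102.1 101.6  76.6  87.5] circ [341.  104.9]
mid 124 z 0.0674 mean [359.6 191.5] rect [360.  194.5  24.9  51.9  72.4] circ [363.5 205.5]
mid 665 z 0.0624 mean [ 209.1 -354.4] rect [ 210.6 -354.4   46.8   63.6   28.8] circ [ 211.1 -354.4]
dress 274 z 0.0296 mean [598.8 110.3] rect [599.1 110.3  26.6  50.5  78.6] circ [598.2 109.9]
stone 2066 z 0.0443 mean [ 509.9 -344.6] rect [ 510.7 -343.9  180.4   52.6    4.6] circ [ 511.  -345.3]
stops 333 z 0.0265 mean [ 619.6 -333. ] rect [ 619.9 -334.8   20.9   85.7    4.1] circ [ 622.  -334.5]
stops 386 z 0.0265 mean [ 397.4 -352.6] rect [ 395.8 -352.6   23.5   85.3    4.7] circ [ 397.8 -352.7]
```

View pics/top9.png

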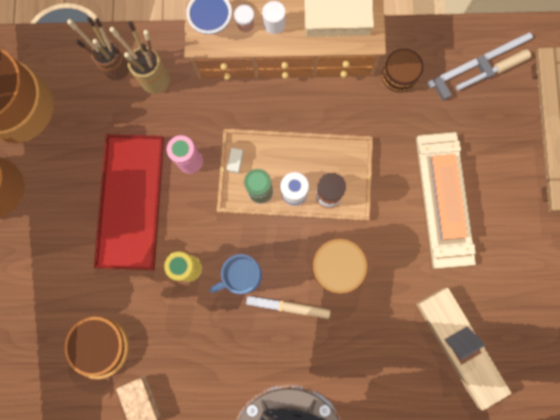

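View pics/scene9.png

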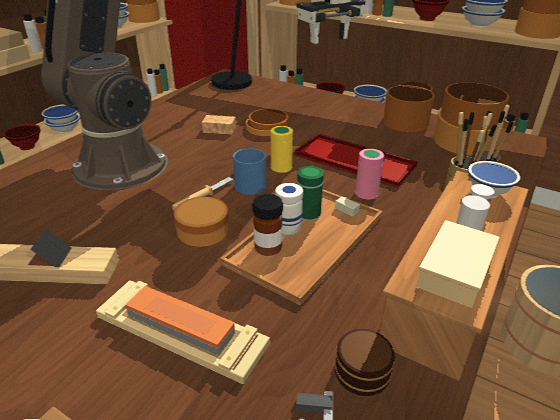

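```bash
python3 -c "
from plant import r,order
s=r.get_state(); print(s['time_s'],s['qd'],s['contact_force'])
print(order.close_job())"
```

```text
52.85 [-1.08026492 -1.02380012 -0.55489622  0.06664212  0.03697961 -0.08465137] [ 0.6951622  -0.75043618 -0.23780559]
the job is handed in; nothing more can be done
None
```

The whetstone is on your sharpening board and all three containers are back in the wooden tray. I handed the job in at about 53 s, inside the 131 s limit.

The green tin, white jar and amber jar went into the red tray. The whetstone was then laid between the stops, and each container went back to its place. I saw no drops, and the wrist force readings stayed under about 12 N.

**Containers:** the top-view picture from after the work, compared with the first one, puts them all upright. Amber is within about 0.4 mm of its first position, white within about 0.4 mm and green about 1 mm off in y.

**Whetstone:** it lies flat, orange side up, turned to within about 0.3° of the board. It is off centre by about 1 mm in the wrist view and 1–2 mm in the top view.

**Bystanders:** the dressing stone, the mug and the box show no movement beyond measuring noise, 0.4 mm or less.

**Camera disagreement:** the top and wrist cameras differed by 2–5 mm in x. I grasped at values between the two, or at the wrist value for the whetstone. I checked the returned containers against the first pictures from the same camera.

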